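# Hand over the hot desk: reset the usage dial, tidy the markers

## Robot

A 6-joint arm with a two-finger parallel gripper is mounted at the origin on the work surface. World frame = base frame: x ahead of the robot, y to its left, z up, the work surface at z = 0. Lengths are in m, angles in rad, forces in N, time in s.
With the tool pointing down it reaches from about 0.25 to 0.725 m from the base axis. Payload 4 kg.
Tool frame: the origin (TCP) lies on the centre line of the jaws, within the pads' length; the fingertips stand 22 mm ahead of it and the grasp point (between the pads) lies 3 mm ahead of it (bot.tip_reach is the distance from the TCP to the fingertips, in m); z points along the fingers, y is the line along which they close (so a half turn about z gives the same grasp; the last joint's range is limited). The gripper opens to 85 mm and grips with 20 to 120 N. Pads are 22 mm wide; open, the fingers measure 114 mm over their backs; the gripper's body (76 mm by 85 mm) begins 54 mm behind the grasp point. The pads swing forward as they close: fully open they stand 13 mm farther back than shut.
Start: joints at [-1.284, 0.241, 0.005, 1.335, 0, 1.571], TCP at [0.141, -0.48, 0.253] pointing down, gripper open.
Joint ranges: [-2.72, 2.72], [-1.05, 1.87], [-1.09, 1.28], [-1.99, 2.15], [-1.42, 1.44], [-3.14, 3.14]. Speed limits (rad/s): [2.79, 2.79, 3.14, 3.14, 3.14, 3.14].

## Interface

Orientations are given as a unit quaternion [x, y, z, w].
In Python, from workcell import bot gives the robot as it stands. The module is installed in compiled form; this text tells all that it offers.
- The arm moves only by the tool apply_moves, never from a script. Its argument "commands" is a list of rows, each a list of 4 numbers: the shift along the tool's x, y, z scaled (see below), then the turn about the tool's z scaled (see below). In form: [[tx, ty, tz, roll], ...]. A call has exactly 5 rows; each row shifts and turns the commanded pose from where the row before left it, along the tool's axes as they then stand; what a row does not reach is not made up. The controller multiplies each number of a shift by 20 mm and each number of a turn by 60 degrees. A row lasts 1/12 s, in which the tool goes at most 41.7 mm and 7.16 degrees, less where a joint would pass 70% of its speed; a pose out of reach is approached as far as the arm can. A call with a number of a shift or a turn outside -1 to 1 is refused whole. A call with a gripper value outside its range is refused whole. "claw" is the closure, from 0 (fully open) to 1 (shut), set as the call begins (left out, the last holds). The fingers move at their own pace and stop on an object; the grip force is fixed at half the most. Time passes only in rows, so rows that do not move let the fingers close, or fill a call up. It gives the time, the measured TCP pose, the force, the opening and the grip force at its end, in the units of the state.
- bot.get_obs(): the state, without advancing time (a new reading comes with each control period).
- bot.camera(name): name is "scene" or "top" or "wrist"; returns a dict with "image" (480x640x3 uint8, blue, green, red), "camera_matrix" (3x3 intrinsics, pixels), "k1" (the pictures are not rectified: a ray, as slopes to the right and down, at radius r is drawn at 1 + k1 r^2 times it, then the intrinsics apply), "R" (3x3) and "t" (3): a world point X has camera coordinates R X + t. Camera axes: x right, y down, z forward; pixel columns grow to the right and rows downward; lengths in m; the calibration is good to about 2 mm. A picture is of the moment at which its call begins. There is no depth.
- bot.job_done(): hands the job in; it is judged then, once.
The state is a dict: "clock": time; "joint_pos": joint angles; "joint_vel": joint speeds; "tau": joint torques, N m; "eef_pos": TCP position; "tool_rot": TCP orientation; "ft_force": force on the tool from outside, world axes, zero at the start; "ft_torque": the same for the moment, N m; "grip_width": finger opening in m; "grasp_force": force on a finger pad.
Only numpy, scipy, OpenCV 4.12 (cv2) and the standard library are available. Lean on these libraries where they do the work, as an engineer would, in place of code of your own. Each camera call takes 0.05 s, during which the arm holds its last target. There are 200 camera calls.

## Task

Get this desk ready for the next person: turn the power unit's isolator handle to off, then, with the power off, wind the usage dial fully back to its zero stop, and after that turn the isolator fully on again. Also stand every marker that is on the desk end-down in the pen rack, one to a slot, right down in its slot (either end down, at any time), let go of everything, and leave the other things on the desk where they are.

Things in the scene. Friction and masses are not known exactly. Their poses are not given: they have to be found in the camera images.
- power_unit: Fixed grey desk power unit, a box 120 (its x) x 200 (its y) x 60 mm high, three sockets on its far (+x) side. Origin: centre of its underside. On its top stand the isolator handle (50 mm to +y of the centre, on a dark plate) and the usage dial (52 mm to -y of the centre, on a white round scale).
- isolator (a joint): Isolator handle, rad. 0 = ON (bar along the unit's x), 1.571 = OFF (bar along the unit's y); from above, clockwise is towards off, anticlockwise towards on, with a stop at each end. Snap action: a spring of up to 0.07 N m pushes it to the nearer end, so carry it well past the middle (1.2 rad or more of the way) and it snaps home when let go.
- isolator_grip (a point): Point on the isolator's turning axis at gripping height, 98 mm above the desk; its x axis lies along the bar. The handle is a black upright bar 70 mm long, 16 mm thick, flat sides from 70 to 102 mm above the desk, on a round foot of 50 mm diameter. A white line marks the bar end that points to the unit's -x (robot side, white bar mark) when on, to its +y end (white dot) when off.
- usage_dial (a joint): Usage dial's reset knob, rad. 0 = zero stop (pointer at the long zero tick, towards the unit's -x, the robot side); the value is how far it stands clockwise (from above) from zero, up to 4.4. Turn it anticlockwise to bring it back; at zero it meets a hard stop. About 0.03 N m of friction; it stays where it is left. Far values need several grasps.
- dial_grip (a point): Point on the dial knob's turning axis at gripping height, 94 mm above the desk. The knob is a black round knob of 34 mm diameter, its top 98 mm above the desk, sides grippable down to 70 mm, with a 44 mm collar below that, a white line on top and a short pointer; it can be gripped at any yaw.
- pen_rack: Fixed dark wooden pen rack, block 214 mm long (its x) x 46 mm wide (its y) x 85 mm high, with one row of five square slots open at the top. Origin: centre of its underside. Slot openings 26 x 26 mm, 42 mm apart from centre to centre, 10 mm of wood at the ends and sides, floor of the slots 5 mm above the desk (80 mm deep).
- slot_1 (a point): Centre of the mouth of rack slot 1 (slot 1 is at the rack's -x end, nearest the robot, slot 5 at its +x end), at the rim, 85 mm above the desk.
- slot_2 (a point): Centre of the mouth of rack slot 2 (slot 1 is at the rack's -x end, nearest the robot, slot 5 at its +x end), at the rim, 85 mm above the desk.
- slot_3 (a point): Centre of the mouth of rack slot 3 (slot 1 is at the rack's -x end, nearest the robot, slot 5 at its +x end), at the rim, 85 mm above the desk.
- slot_4 (a point): Centre of the mouth of rack slot 4 (slot 1 is at the rack's -x end, nearest the robot, slot 5 at its +x end), at the rim, 85 mm above the desk.
- slot_5 (a point): Centre of the mouth of rack slot 5 (slot 1 is at the rack's -x end, nearest the robot, slot 5 at its +x end), at the rim, 85 mm above the desk.
- marker_1: Marker with a square barrel, 140 mm long (its x) x 18 x 18 mm, about 30 g, white barrel and grey cap (at +x), both plain. Origin: its middle. It starts lying on the desk (origin 9 mm up); three to five of the five markers are there. Standing in a slot its origin is 75 mm above the desk and about 60 mm of it stands out of the rack.
- marker_2: Marker with a square barrel, 140 mm long (its x) x 18 x 18 mm, about 30 g, white barrel and grey cap (at +x), both plain. Origin: its middle. It starts lying on the desk (origin 9 mm up); three to five of the five markers are there. Standing in a slot its origin is 75 mm above the desk and about 60 mm of it stands out of the rack.
- marker_3: Marker with a square barrel, 140 mm long (its x) x 18 x 18 mm, about 30 g, white barrel and grey cap (at +x), both plain. Origin: its middle. It starts lying on the desk (origin 9 mm up); three to five of the five markers are there. Standing in a slot its origin is 75 mm above the desk and about 60 mm of it stands out of the rack.
- marker_4: Marker with a square barrel, 140 mm long (its x) x 18 x 18 mm, about 30 g, white barrel and grey cap (at +x), both plain. Origin: its middle. It starts lying on the desk (origin 9 mm up); three to five of the five markers are there. Standing in a slot its origin is 75 mm above the desk and about 60 mm of it stands out of the rack.
- marker_5: Marker with a square barrel, 140 mm long (its x) x 18 x 18 mm, about 30 g, white barrel and grey cap (at +x), both plain. Origin: its middle. It starts lying on the desk (origin 9 mm up); three to five of the five markers are there. Standing in a slot its origin is 75 mm above the desk and about 60 mm of it stands out of the rack.
- mouse: Bystander: black mouse 105 x 62 x 34 mm. Origin: centre of its underside. Leave it alone.
- phone: Bystander: black phone lying flat, 150 x 72 x 9 mm. Origin: centre of its underside. Leave it alone.
- note_block: Bystander: block of paper notes 76 x 76 x 22 mm. Origin: centre of its underside. Leave it alone.
- stapler: Bystander: grey stapler 140 x 36 x 34 mm. Origin: centre of its underside. Leave it alone.
- notebook: Bystander: grey notebook 148 x 105 x 16 mm. Origin: centre of its underside. Leave it alone.
Things that resemble listed ones, but are neither listed nor needed, are in the scene too. What is shaped like the marker_1 but orange or turquoise is not meant. What is shaped like the marker_2 but green is not meant.

How it is judged:
On the way, in this order (a step that is already met when the one before it is completed fails the run):
1. the isolator is turned to off (value of joint isolator above 1.45 rad), for 0.2 s.
2. with the isolator off, the usage dial is back at its zero stop (value of joint isolator above 1.45 rad and value of joint usage_dial below 0.08 rad), for 0.2 s.
3. the isolator is on again, with the dial still at zero (value of joint isolator below 0.12 rad and value of joint usage_dial below 0.08 rad), for 0.2 s.
At the end, for the whole second after the job is handed in: The isolator is on (under 0.12 rad), the usage dial is within 0.08 rad of its zero stop, and every marker present stands in the pen rack, within 0.3 rad of upright and down on the slot floor (its middle under 83 mm above the desk), at rest (all of step 3 and x of marker_1 in the frame of pen_rack between -0.1 and 0.1 m and y of marker_1 in the frame of pen_rack between -0.02 and 0.02 m and z of each of marker_1, marker_2, marker_3, marker_4, marker_5 in the frame of pen_rack below 0.083 m and angle between the x axis of each of marker_1, marker_2, marker_3, marker_4, marker_5 and the z axis of pen_rack, either way round below 0.3 rad and linear speed of each of marker_1, marker_2, marker_3, marker_4, marker_5 below 0.1 m/s and x of marker_2 in the frame of pen_rack between -0.1 and 0.1 m and y of marker_2 in the frame of pen_rack between -0.02 and 0.02 m and x of marker_3 in the frame of pen_rack between -0.1 and 0.1 m and y of marker_3 in the frame of pen_rack between -0.02 and 0.02 m and x of marker_4 in the frame of pen_rack between -0.1 and 0.1 m and y of marker_4 in the frame of pen_rack between -0.02 and 0.02 m and x of marker_5 in the frame of pen_rack between -0.1 and 0.1 m and y of marker_5 in the frame of pen_rack between -0.02 and 0.02 m); the robot touches nothing.
It fails at once if a bystander (mouse, phone, note block, stapler or notebook) is moved more than 4 cm (distance of any of mouse, phone, note_block, stapler, notebook from where it was at the start of the episode above 0.04 m).
Of marker_1, marker_2, marker_3, marker_4, marker_5 only 3 to 5 are there at a start; the rules pass over those that are not, and their reading is None.
At some moment in a run one of marker_1, marker_2, marker_3, marker_4, marker_5 may be knocked a few centimetres aside while the robot is not near it.
Once in a run the grip may slacken for a moment while it holds something.
It also fails if it takes over 210 s, if anything falls off the work surface, if the arm or the gripper's body presses on something with over 40 N, if the wrist force passes 120 N, or if a joint passes its speed limit or range.

## Working session

There is one attempt and no reset: what is moved stays moved. The work goes in short steps, Python scripts to look and compute and a tool call to move; the robot and the scene stay as the last step left them, time stands still between calls to the robot, and variables do not carry over. Pictures are saved under pics/ and viewed, at most 14 in all, crops included, and the job is handed in when it is done.

Besides the shell and the picture viewer there is one more tool, called as name([rows], argument=value, ...), one row to a line, values as JSON. apply_moves: Moves the arm, as the interface text tells. Shifts and turns lie within -1 to 1; 1 stands for 20 mm of shift or 60 degrees of turn. Its arguments: {"type":"object","properties":{"commands":{"type":"array","items":{"type":"array","items":{"type":"number","minimum":-1,"maximum":1}}},"claw":{"type":"number"}},"required":["commands"]}

```bash
mkdir -p pics
cat > h.py <<'E'
import numpy as np, cv2
from workcell import bot
def cam(n):
    c=bot.camera(n); return c
def pix2plane(c,uv,z):
    K=np.array(c["camera_matrix"]);uv=np.atleast_2d(np.array(uv,float))
    p=cv2.undistortPoints(uv.reshape(-1,1,2),K,np.array([c["k1"],0,0,0,0.])).reshape(-1,2)
    R=np.array(c["R"]);t=np.array(c["t"]).ravel()
    d=np.c_[p,np.ones(len(p))]@R; o=-R.T@t
    s=(z-o[2])/d[:,2]
    return o+s[:,None]*d
def proj(c,X):
    R=np.array(c["R"]);t=np.array(c["t"],float).ravel()
    return cv2.projectPoints(np.atleast_2d(np.array(X,float)),cv2.Rodrigues(R)[0],t,np.array(c["camera_matrix"]),np.array([c["k1"],0,0,0,0.]))[0].reshape(-1,2)
E
python3 - <<'E'
from h import *
for n in("top","scene"):
    c=cam(n); cv2.imwrite(f"pics/{n}0.png",c["image"]); print(n,-np.array(c["R"]).T@np.array(c["t"]).ravel(),c["k1"],c["camera_matrix"])
print(bot.get_obs())
E
```

```text
top [ 0.35263977 -0.00470756  1.28727671] -0.17244281894946903 [[588.58567965   0.         316.3803119 ]
 [  0.         588.58567965 239.33166382]
 [  0.           0.           1.        ]]
scene [1.28359208 0.43571988 0.74063571] -0.06533689325974502 [[471.68158692   0.         322.05770013]
 [  0.         471.68158692 246.77936258]
 [  0.           0.           1.        ]]
{'clock': 0.1, 'joint_pos': array([-1.28399400e+00,  2.41341882e-01,  3.89505667e-03,  1.33519798e+00,
       -7.74883615e-06,  1.57079633e+00]), 'joint_vel': array([-0.00114299, -0.00133328,  0.00150566,  0.00155744,  0.00019316,
       -0.00013101]), 'tau': array([ 5.59982400e-04, -3.73137581e+01,  2.53010416e+01,  1.08833757e-02,
        2.70852132e-05,  3.66211168e-06]), 'eef_pos': array([ 0.1412979 , -0.47909136,  0.2525136 ]), 'tool_rot': array([ 9.89735238e-01,  1.42910130e-01, -1.35917820e-04, -9.14198603e-04]), 'ft_force': array([-0.04752661, -0.44771558,  0.32626563]), 'ft_torque': array([-0.03246176, -0.04363847, -0.02011669]), 'grasp_force': 0.0, 'grip_width': 0.08530702192696377}
```

View pics/top0.png

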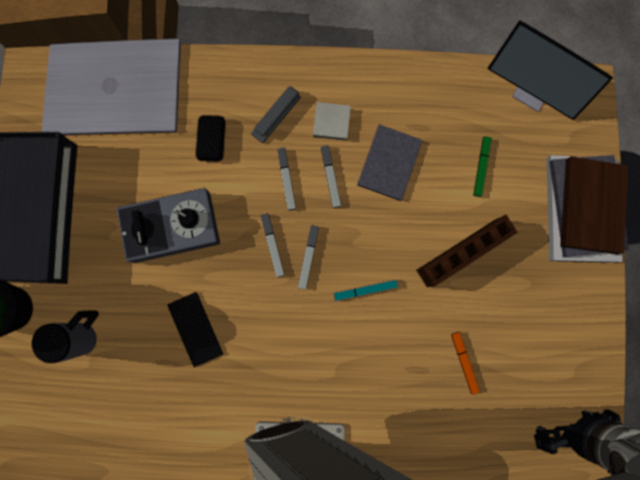

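View pics/scene0.png

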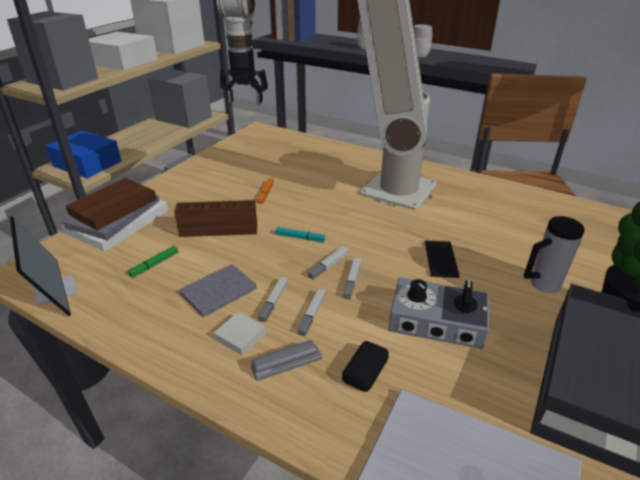

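The top picture shows four white-barrel, grey-cap markers at about (287,180), (331,177), (273,246) and (309,257). Orange (465,362), turquoise (366,290) and green (482,166) are decoys. The unit is at (168,225), with the isolator at (140,228) and the dial at (188,218). The rack is at (467,251). Next I'll measure these and confirm with an enlarged crop.

```bash
cat >> h.py <<'E'
def markers(c,zt=0.018,box=(200,120,480,420),v=95):
    im=c["image"];hsv=cv2.cvtColor(im,cv2.COLOR_BGR2HSV)
    m=((hsv[...,1]<60)&(hsv[...,2]>60)).astype(np.uint8)
    m=cv2.morphologyEx(m,cv2.MORPH_CLOSE,np.ones((3,3)))
    out=[]
    for k in cv2.findContours(m,cv2.RETR_EXTERNAL,cv2.CHAIN_APPROX_NONE)[0]:
        (x,y),(w,h),a=cv2.minAreaRect(k)
        if not(40<max(w,h)<85 and 4<min(w,h)<16): continue
        if not(box[0]<x<box[2] and box[1]<y<box[3]): continue
        b=cv2.boxPoints(((x,y),(w,h),a)); 
        e=[(b[0]+b[1])/2,(b[2]+b[3])/2] if np.linalg.norm(b[0]-b[1])<np.linalg.norm(b[1]-b[2]) else [(b[1]+b[2])/2,(b[3]+b[0])/2]
        P=pix2plane(c,e,0.014); d=P[1]-P[0]
        out.append((np.round((P[0]+P[1])[:2]/2,4),round(float(np.degrees(np.arctan2(d[1],d[0]))%180),1),round(float(np.hypot(*d[:2])),3),(int(x),int(y)),round(min(w,h),1)))
    return out
E
python3 - <<'E'
from h import *
c=cam("top");im=c["image"]
for o in markers(c):print(o)
a=cv2.resize(im[180:270,110:230],None,fx=5,fy=5,interpolation=cv2.INTER_CUBIC)
b=cv2.resize(im[205:295,410:530],None,fx=5,fy=5,interpolation=cv2.INTER_CUBIC)
cv2.imwrite("pics/unit.png",a);cv2.imwrite("pics/rack.png",b)
cv2.imwrite("pics/mk.png",cv2.resize(im[130:310,230:500],None,fx=2.9,fy=2.9,interpolation=cv2.INTER_CUBIC))
E
```

```text
(array([ 0.4544, -0.0098]), 169.6, 0.138, (308, 257), 8.3)
(array([0.4788, 0.0692]), 16.2, 0.139, (272, 244), 8.3)
(array([0.6267, 0.043 ]), 11.3, 0.139, (286, 178), 8.0)
(array([ 0.6346, -0.0547]), 12.2, 0.14, (330, 176), 8.2)
```

View pics/unit.png

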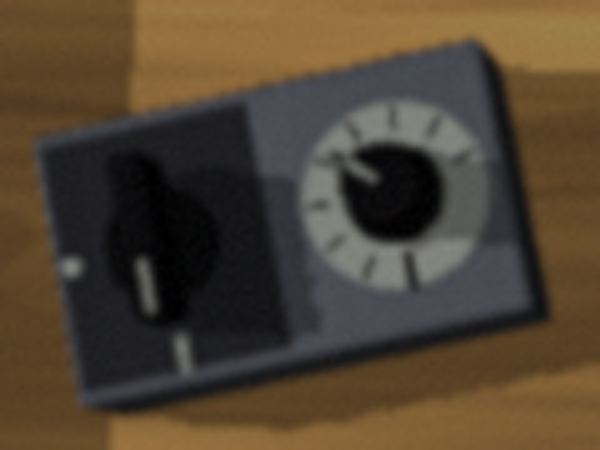

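View pics/rack.png

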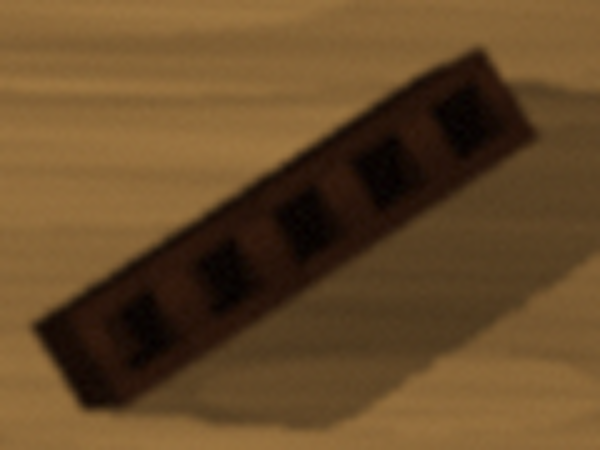

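View pics/mk.png

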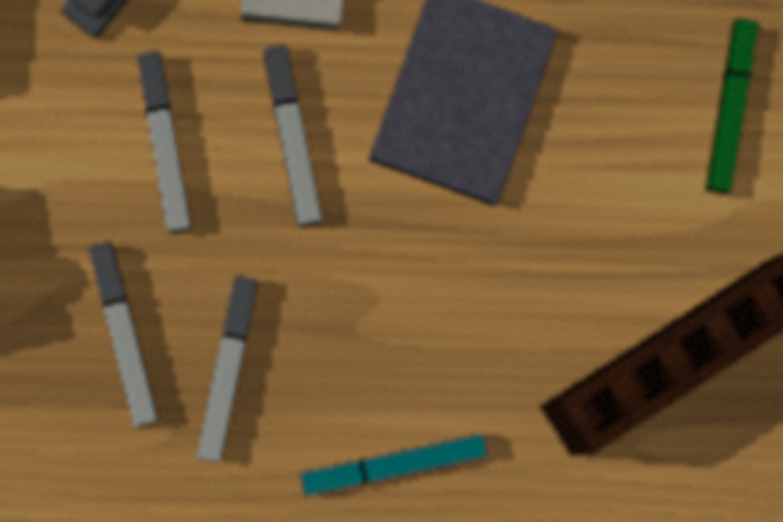

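The crops show three things. The isolator is on, its white line at the robot side. The dial stands about 2.3 rad clockwise from zero. All four white/grey markers are clear of each other and are the ones meant; the orange, turquoise and green ones are not. Next I'll compute positions.

```bash
cat >> h.py <<'E'
def yaw(): 
    q=bot.get_obs()["tool_rot"]; 
    from scipy.spatial.transform import Rotation as R
    m=R.from_quat(q).as_matrix(); return np.degrees(np.arctan2(m[1,0],m[0,0])), m
def rel(p,yw=None):
    "shift in tool units from the present pose to p, at yaw yw (deg); roll units"
    o=bot.get_obs(); y0,_=yaw(); yw=y0 if yw is None else yw
    d=np.array(p)-o["eef_pos"]; a=np.radians(yw)
    u=np.array([d[0]*np.cos(a)+d[1]*np.sin(a), d[0]*np.sin(a)-d[1]*np.cos(a), -d[2]])/0.02
    print("yaw now",round(y0,1),"roll units",round((y0-yw)/60,3),"rows",round(abs(y0-yw)/7.1,1),"shift units",np.round(u,2),"q6",round(float(np.degrees(o["joint_pos"][5])),1))
E
python3 - <<'E'
from h import *
c=cam("top")
U=lambda L:[(110+(x+.5)/5-.5,180+(y+.5)/5-.5) for x,y in L]
Rk=lambda L:[(410+(x+.5)/5-.5,205+(y+.5)/5-.5) for x,y in L]
co=pix2plane(c,U([(38,140),(478,40),(545,310),(82,405)]),0.06);print("corners",co[:,:2].round(4),"mean",co.mean(0).round(4), [np.linalg.norm(co[i]-co[(i+1)%4]).round(3) for i in range(4)])
print("scale",pix2plane(c,U([(396,195)]),.061),"knobtop",pix2plane(c,U([(398,190)]),.098))
a=pix2plane(c,U([(72,268),(183,352)]),.06);print("dot,mark",a)
sl=pix2plane(c,Rk([(145,327),(225,273),(307,222),(386,170),(466,120)]),.085);print("slots",sl[:,:2].round(4))
d=sl[4]-sl[0];print(np.linalg.norm(d)/4,np.degrees(np.arctan2(d[1],d[0])))
rc=pix2plane(c,Rk([(483,48),(536,134)]),.085);print("rack end",rc.mean(0))
d=co[0]-co[1];print("unit yaw",np.degrees(np.arctan2(-d[0],d[1])), "side", np.degrees(np.arctan2(*(co[0]-co[3])[[1,0]])))
E
```

```text
corners [[0.5456 0.4019]
 [0.5928 0.2128]
 [0.4781 0.1791]
 [0.4326 0.3756]] mean [0.5123 0.2924 0.06  ] [np.float64(0.195), np.float64(0.12), np.float64(0.202), np.float64(0.116)]
scale [[0.52524503 0.24446193 0.061     ]] knobtop [[0.52212584 0.23621715 0.098     ]]
dot,mark [[0.49084006 0.38334975 0.06      ]
 [0.45631768 0.33287454 0.06      ]]
slots [[ 0.4281 -0.28  ]
 [ 0.4512 -0.3139]
 [ 0.4734 -0.349 ]
 [ 0.4961 -0.3834]
 [ 0.5183 -0.4187]]
0.041353758217998166 -56.95652773525929
rack end [ 0.53122649 -0.43816547  0.085     ]
unit yaw 14.008713926596398 side 13.11634694042728
```

apply_moves([
  [0.82, -0.98, 0, 0],
  [0.82, -0.98, 0, 0],
  [0.82, -0.98, 0, 0],
  [0.82, -0.98, 0, 0],
  [0.82, -0.98, 0, 0],
], claw=0.3)

```text
clock: 0.62
eef_pos: [0.1925, -0.3611, 0.253]
tool_rot: [0.99, 0.143, -0.0, -0.0]
ft_force: [0.6, -0.4, 0.3]
grip_width: 0.06
grasp_force: 0.0
```

apply_moves([
  [0.82, -0.98, 0, 0],
  [0.82, -0.98, 0, 0],
  [0.82, -0.98, 0, 0],
  [0.82, -0.98, 0, 0],
  [0.82, -0.98, 0, 0],
])

```text
clock: 1.03
eef_pos: [0.2434, -0.2439, 0.2532]
tool_rot: [0.99, 0.143, 0.0, -0.0]
ft_force: [0.5, 0.8, -0.3]
grip_width: 0.0599
grasp_force: 0.0
```

```bash
python3 -c "
from h import *
print(np.degrees(bot.get_obs()['joint_pos']).round(1), bot.get_obs()['grip_width']);rel([.5,.34,.2525])"
```

```text
[-45.1  -4.  -19.5  74.5   0.  118.5] 0.059895347424944664
yaw now 16.4 roll units 0.0 rows 0.0 shift units [ 20.55 -24.38   0.04] q6 118.5
```

apply_moves([
  [0, 0, 0, -0.118],
  [0, 0, 0, -0.118],
  [0, 0, 0, -0.118],
  [0, 0, 0, -0.118],
  [0, 0, 0, -0.118],
])

```text
clock: 1.45
eef_pos: [0.2433, -0.2449, 0.2533]
tool_rot: [0.898, 0.44, -0.0, -0.0]
ft_force: [-0.3, 0.3, 0.1]
grip_width: 0.0597
grasp_force: 0.0
```

apply_moves([
  [0, 0, 0, -0.118],
  [0, 0, 0, -0.118],
  [0, 0, 0, -0.118],
  [0, 0, 0, -0.118],
  [0, 0, 0, -0.118],
])

```text
clock: 1.87
eef_pos: [0.2432, -0.2451, 0.2532]
tool_rot: [0.722, 0.692, -0.0, -0.0]
ft_force: [-0.5, -0.1, -0.7]
grip_width: 0.0603
grasp_force: 0.0
```

apply_moves([
  [0, 0, 0, -0.118],
  [0, 0, 0, -0.118],
  [0, 0, 0, -0.118],
  [0, 0, 0, -0.118],
  [0, 0, 0, -0.118],
])

```text
clock: 2.28
eef_pos: [0.2432, -0.2451, 0.2532]
tool_rot: [0.477, 0.879, 0.0, -0.0]
ft_force: [0.4, 0.4, 0.9]
grip_width: 0.0599
grasp_force: 0.0
```

apply_moves([
  [0, 0, 0, -0.118],
  [0, 0, 0, -0.118],
  [0, 0, 0, -0.118],
  [0, 0, 0, -0.118],
  [0, 0, 0, -0.118],
])

```text
clock: 2.7
eef_pos: [0.2432, -0.2451, 0.2532]
tool_rot: [0.188, 0.982, 0.0, -0.0]
ft_force: [-0.2, -0.2, -0.6]
grip_width: 0.0599
grasp_force: 0.0
```

apply_moves([
  [0, 0, 0, -0.118],
  [0, 0, 0, -0.118],
  [0, 0, 0, -0.118],
  [0, 0, 0, -0.118],
  [0, 0, 0, -0.118],
])

```text
clock: 3.12
eef_pos: [0.2432, -0.2451, 0.2532]
tool_rot: [-0.12, 0.993, 0.0, -0.0]
ft_force: [-0.1, 0.7, 0.2]
grip_width: 0.06
grasp_force: 0.0
```

```bash
python3 -c "
from h import *
rel([.5006,.341,.2]);print(cam('wrist')['t'])"
```

```text
yaw now -166.2 roll units 0.0 rows 0.0 shift units [-19.48  25.39   2.66] q6 -59.0
[ 0.29762288 -0.20473562  0.33025222]
```

apply_moves([
  [-0.75, 0.98, 0.1, 0],
  [-0.75, 0.98, 0.1, 0],
  [-0.75, 0.98, 0.1, 0],
  [-0.75, 0.98, 0.1, 0],
  [-0.75, 0.98, 0.1, 0],
])

```text
clock: 3.58
eef_pos: [0.2936, -0.1314, 0.2432]
tool_rot: [-0.115, 0.993, -0.0, 0.0]
ft_force: [1.3, 1.0, 0.7]
grip_width: 0.0597
grasp_force: 0.0
```

apply_moves([
  [-0.75, 0.98, 0.1, 0],
  [-0.75, 0.98, 0.1, 0],
  [-0.75, 0.98, 0.1, 0],
  [-0.75, 0.98, 0.1, 0],
  [-0.75, 0.98, 0.1, 0],
])

```text
clock: 4.0
eef_pos: [0.3439, -0.0185, 0.2332]
tool_rot: [-0.116, 0.993, -0.0, 0.0]
ft_force: [-0.0, 0.5, 0.2]
grip_width: 0.0598
grasp_force: 0.0
```

apply_moves([
  [-0.75, 0.98, 0.1, 0],
  [-0.75, 0.98, 0.1, 0],
  [-0.75, 0.98, 0.1, 0],
  [-0.75, 0.98, 0.1, 0],
  [-0.75, 0.98, 0.1, 0],
])

```text
clock: 4.42
eef_pos: [0.394, 0.0943, 0.2231]
tool_rot: [-0.116, 0.993, -0.0, -0.0]
ft_force: [0.2, -0.3, 0.1]
grip_width: 0.0602
grasp_force: 0.0
```

apply_moves([
  [-0.75, 0.98, 0.1, 0],
  [-0.75, 0.98, 0.1, 0],
  [-0.75, 0.98, 0.1, 0],
  [-0.75, 0.98, 0.1, 0],
  [-0.75, 0.98, 0.1, 0],
])

```text
clock: 4.83
eef_pos: [0.4442, 0.207, 0.213]
tool_rot: [-0.116, 0.993, -0.0, -0.0]
ft_force: [-0.0, -1.2, -0.4]
grip_width: 0.0597
grasp_force: 0.0
```

apply_moves([
  [-0.75, 0.98, 0.1, 0],
  [-0.75, 0.98, 0.1, 0],
  [-0.75, 0.98, 0.1, 0],
  [-0.75, 0.98, 0.1, 0],
  [-0.73, 0.89, 0.1, 0],
])

```text
clock: 5.25
eef_pos: [0.4944, 0.318, 0.2028]
tool_rot: [-0.116, 0.993, -0.0, -0.0]
ft_force: [-0.6, -0.3, -0.4]
grip_width: 0.0597
grasp_force: 0.0
```

apply_moves([
  [-0.75, 0.98, 0.1, 0],
  [0, 0, 0, 0],
  [0, 0, 0, 0],
  [0, 0, 0, 0],
  [0, 0, 0, 0],
])

```text
clock: 5.67
eef_pos: [0.5039, 0.3383, 0.2014]
tool_rot: [-0.116, 0.993, -0.0, -0.0]
ft_force: [0.4, -0.4, -0.6]
grip_width: 0.0596
grasp_force: 0.0
```

```bash
python3 -c "
from h import *
rel([.5006,.341,.2]);c=cam('wrist');im=c['image'].copy()
for p in [(.5006,.341,.102),(.5244,.2419,.098)]:
  u=proj(c,p)[0];print(u);cv2.circle(im,tuple(int(v) for v in u),4,(0,0,255),-1)
cv2.imwrite('pics/w1.png',im);cv2.imwrite('pics/w1raw.png',c['image'])"
```

```text
yaw now -166.7 roll units 0.0 rows 0.0 shift units [0.13 0.17 0.07] q6 20.5
[323.15929105 243.57650801]
[174.68829989 242.30424491]
```

View pics/w1.png

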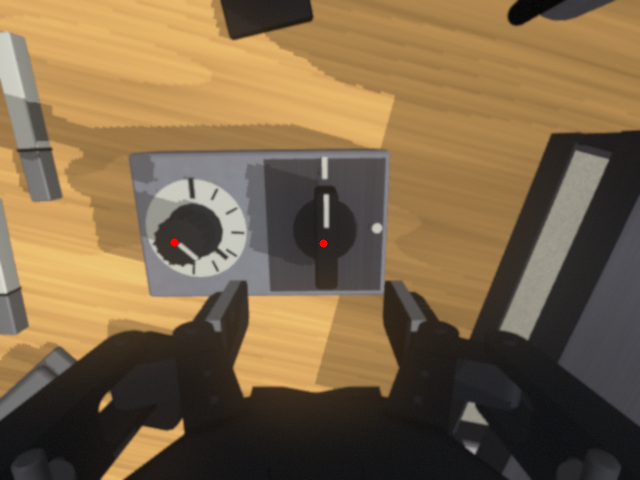

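The wrist view shows the isolator bar vertical at (326,238) on the predicted point. The dial knob top is at about (175,240), also as predicted. So I'll descend, grip and turn.

apply_moves([
  [0.13, 0.17, 1, 0],
  [0, 0, 1, 0],
  [0, 0, 1, 0],
  [0, 0, 1, 0],
  [0, 0, 1, 0],
])

```text
clock: 6.13
eef_pos: [0.5009, 0.3411, 0.1013]
tool_rot: [-0.116, 0.993, 0.0, 0.0]
ft_force: [0.3, 0.1, 0.1]
grip_width: 0.0595
grasp_force: 0.0
```

apply_moves([
  [0, 0, 0.2, 0],
  [0, 0, 0, 0],
  [0, 0, 0, 0],
  [0, 0, 0, 0],
  [0, 0, 0, 0],
], claw=1)

```text
clock: 6.55
eef_pos: [0.5009, 0.3445, 0.099]
tool_rot: [-0.118, 0.993, 0.003, 0.001]
ft_force: [-1.6, 6.0, -2.6]
grip_width: 0.0149
grasp_force: 59.5
```

apply_moves([
  [0, 0, 0, 0],
  [0, 0, 0, 0.1],
  [0, 0, 0, 0.1],
  [0, 0, 0, 0.1],
  [0, 0, 0, 0.1],
])

```text
clock: 6.97
eef_pos: [0.5008, 0.3445, 0.099]
tool_rot: [0.094, 0.996, 0.003, 0.0]
ft_force: [-1.8, 5.9, -2.4]
grip_width: 0.0148
grasp_force: 59.6
```

apply_moves([
  [0, 0, 0, 0.1],
  [0, 0, 0, 0.1],
  [0, 0, 0, 0.1],
  [0, 0, 0, 0.1],
  [0, 0, 0, 0.1],
])

```text
clock: 7.38
eef_pos: [0.5008, 0.3444, 0.099]
tool_rot: [0.348, 0.937, 0.002, -0.001]
ft_force: [-1.9, 5.6, -2.8]
grip_width: 0.0147
grasp_force: 59.6
```

apply_moves([
  [0, 0, 0, 0.1],
  [0, 0, 0, 0.1],
  [0, 0, 0, 0.1],
  [0, 0, 0, 0.1],
  [0, 0, 0, 0.1],
])

```text
clock: 7.8
eef_pos: [0.5007, 0.3444, 0.099]
tool_rot: [0.579, 0.815, 0.002, -0.001]
ft_force: [-2.5, 5.7, -1.7]
grip_width: 0.0146
grasp_force: 59.7
```

apply_moves([
  [0, 0, 0, 0.1],
  [0, 0, 0, 0.02],
  [0, 0, 0, 0],
  [0, 0, 0, 0],
  [0, 0, 0, 0],
])

```text
clock: 8.22
eef_pos: [0.5007, 0.3444, 0.099]
tool_rot: [0.626, 0.78, 0.002, -0.001]
ft_force: [-1.0, 5.0, -2.3]
grip_width: 0.0149
grasp_force: 62.3
```

apply_moves([
  [0, 0, 0, 0],
  [0, 0, 0, 0],
  [0, 0, 0, 0],
  [0, 0, -0.5, 0],
  [0, 0, -1, 0],
], claw=0.3)

```text
clock: 8.63
eef_pos: [0.4997, 0.3405, 0.1259]
tool_rot: [0.628, 0.778, -0.002, -0.001]
ft_force: [-0.4, -1.3, 0.1]
grip_width: 0.0595
grasp_force: 0.0
```

apply_moves([
  [0, 0, -1, 0],
  [0, 0, -1, 0],
  [0, 0, 0, 0.1],
  [0, 0, 0, 0.1],
  [0, 0, 0, 0.1],
])

```text
clock: 9.05
eef_pos: [0.5017, 0.3419, 0.1694]
tool_rot: [0.744, 0.668, 0.001, 0.0]
ft_force: [0.0, -0.5, -0.8]
grip_width: 0.0596
grasp_force: 0.0
```

```bash
python3 -c "
from h import *
rel([.524,.2445,.17]);
c=cam('top');im=c['image'];cv2.imwrite('pics/t2.png',cv2.resize(im[150:300,80:280],None,fx=3,fy=3))"
```

```text
yaw now 83.9 roll units 0.0 rows 0.0 shift units [-4.72  1.62 -0.03] q6 130.4
```

View pics/t2.png

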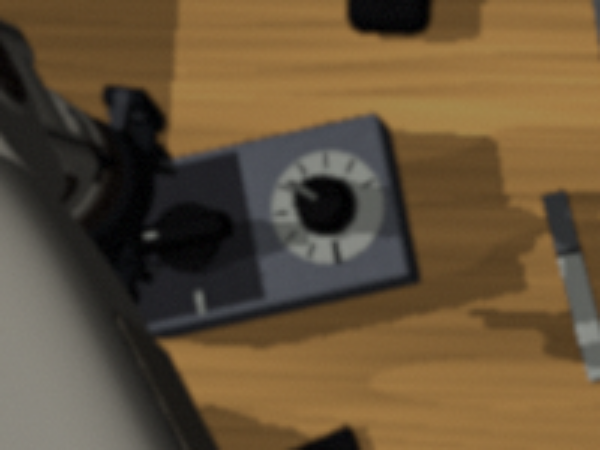

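The isolator is off: the bar lies along the unit's y with the white line at the dot, crop (150,236). The dial is next.

apply_moves([
  [-0.94, 0.32, 0, 0],
  [-0.94, 0.32, 0, 0],
  [-0.94, 0.32, 0, 0],
  [-0.94, 0.33, 0, 0],
  [-0.96, 0.33, 0, 0],
])

```text
clock: 9.52
eef_pos: [0.5241, 0.2437, 0.1683]
tool_rot: [0.741, 0.671, 0.0, 0.0]
ft_force: [0.7, 0.4, 0.2]
grip_width: 0.0595
grasp_force: 0.0
```

apply_moves([
  [0, 0, 0, 0.1],
  [0, 0, 0, 0.1],
  [0, 0, 0, 0.1],
  [0, 0, 0, 0.1],
  [0, 0, 0, 0.1],
])

```text
clock: 9.93
eef_pos: [0.5241, 0.2443, 0.1683]
tool_rot: [0.891, 0.454, 0.0, 0.0]
ft_force: [-0.2, -0.7, 0.9]
grip_width: 0.0597
grasp_force: 0.0
```

apply_moves([
  [0, 0, 1, 0],
  [0, 0, 1, 0],
  [0, 0, 1, 0],
  [0, 0, 0.67, 0],
  [0, 0, 0, 0],
])

```text
clock: 10.35
eef_pos: [0.5219, 0.2435, 0.0914]
tool_rot: [0.89, 0.456, -0.003, -0.0]
ft_force: [-0.0, -0.7, -0.2]
grip_width: 0.0597
grasp_force: 0.0
```

apply_moves([
  [0, 0, 0, 0],
  [0, 0, 0, 0],
  [0, 0, 0, 0],
  [0, 0, 0, 0],
  [0, 0, 0, 0],
], claw=1)

```text
clock: 10.77
eef_pos: [0.5247, 0.2451, 0.0957]
tool_rot: [0.89, 0.456, 0.002, 0.0]
ft_force: [-1.3, -0.0, 5.8]
grip_width: 0.0325
grasp_force: 59.8
```

```bash
python3 -c "
from h import *
rel([.524,.2445,.096])"
```

```text
yaw now 54.2 roll units 0.0 rows 0.0 shift units [-0.04 -0.01 -0.01] q6 150.8
```

apply_moves([
  [0, 0, 0, -0.1],
  [0, 0, 0, -0.1],
  [0, 0, 0, -0.1],
  [0, 0, 0, -0.1],
  [0, 0, 0, -0.1],
])

```text
clock: 11.18
eef_pos: [0.5251, 0.2449, 0.0957]
tool_rot: [0.74, 0.672, 0.002, 0.001]
ft_force: [0.7, -1.6, 5.2]
grip_width: 0.0321
grasp_force: 60.1
```

apply_moves([
  [0, 0, 0, -0.1],
  [0, 0, 0, -0.1],
  [0, 0, 0, -0.1],
  [0, 0, 0, -0.1],
  [0, 0, 0, -0.1],
])

```text
clock: 11.6
eef_pos: [0.5255, 0.245, 0.0957]
tool_rot: [0.541, 0.841, 0.002, 0.002]
ft_force: [1.6, -1.3, 3.9]
grip_width: 0.0327
grasp_force: 59.0
```

apply_moves([
  [0, 0, 0, -0.1],
  [0, 0, 0, -0.1],
  [0, 0, 0, -0.1],
  [0, 0, 0, -0.1],
  [0, 0, 0, -0.1],
])

```text
clock: 12.02
eef_pos: [0.5259, 0.2452, 0.0957]
tool_rot: [0.305, 0.952, 0.001, 0.002]
ft_force: [2.5, -1.1, 3.5]
grip_width: 0.032
grasp_force: 59.1
```

apply_moves([
  [0, 0, 0, -0.1],
  [0, 0, 0, -0.1],
  [0, 0, 0, -0.1],
  [0, 0, 0, -0.1],
  [0, 0, 0, -0.1],
])

```text
clock: 12.43
eef_pos: [0.526, 0.2457, 0.0957]
tool_rot: [0.048, 0.999, 0.001, 0.003]
ft_force: [3.4, 0.1, 3.3]
grip_width: 0.032
grasp_force: 59.2
```

apply_moves([
  [0, 0, 0, -0.06],
  [0, 0, 0, -0.06],
  [0, 0, 0, -0.06],
  [0, 0, 0, 0],
  [0, 0, 0, 0],
])

```text
clock: 12.85
eef_pos: [0.526, 0.2458, 0.0957]
tool_rot: [-0.043, 0.999, 0.001, 0.003]
ft_force: [3.8, 1.5, 4.9]
grip_width: 0.0324
grasp_force: 59.4
```

```bash
python3 -c "
from h import *
rel([.524,.2445,.096]);o=bot.get_obs();print(o['ft_torque'],o['grasp_force'],o['grip_width'])"
```

```text
yaw now -175.1 roll units 0.0 rows 0.0 shift units [ 0.11 -0.06 -0.01] q6 20.1
[ 0.32927897 -0.79842857  0.0484742 ] 59.36190962791443 0.032400803387133026
```

apply_moves([
  [0, 0, 0, -0.03],
  [0, 0, 0, -0.03],
  [0, 0, 0, 0],
  [0, 0, 0, 0],
  [0, 0, 0, 0],
])

```text
clock: 13.27
eef_pos: [0.526, 0.2458, 0.0957]
tool_rot: [-0.074, 0.997, 0.001, 0.003]
ft_force: [3.8, 0.6, 6.3]
grip_width: 0.0323
grasp_force: 59.4
```

```bash
python3 -c "
from h import *
rel([.524,.2445,.096]);o=bot.get_obs();print(o['ft_torque'],o['tau'][5])"
```

```text
yaw now -171.5 roll units 0.0 rows 0.0 shift units [ 0.11 -0.05 -0.01] q6 16.5
[ 0.39234663 -0.73173696 -0.0647521 ] -0.11069076368585229
```

apply_moves([
  [0, 0, 0, -0.03],
  [0, 0, 0, -0.03],
  [0, 0, 0, 0],
  [0, 0, 0, 0],
  [0, 0, 0, 0],
])

```text
clock: 13.68
eef_pos: [0.5251, 0.2457, 0.0957]
tool_rot: [-0.105, 0.994, 0.001, 0.002]
ft_force: [2.6, 1.8, 7.5]
grip_width: 0.0323
grasp_force: 59.6
```

```bash
python3 -c "
from h import *
rel([.524,.2445,.096]);o=bot.get_obs();print(o['ft_torque'],o['tau'][5])"
```

```text
yaw now -167.9 roll units 0.0 rows 0.0 shift units [ 0.07 -0.05 -0.02] q6 13.0
[ 0.35259784 -0.31078535 -0.54348649] -0.5376506969332695
```

apply_moves([
  [0, 0, 0, 0],
  [0, 0, 0, 0],
  [0, 0, 0, 0],
  [0, 0, -0.5, 0],
  [0, 0, -1, 0],
], claw=0.3)

```text
clock: 14.1
eef_pos: [0.5212, 0.2435, 0.1214]
tool_rot: [-0.106, 0.994, -0.001, -0.004]
ft_force: [-0.8, 0.4, -0.0]
grip_width: 0.06
grasp_force: 0.0
```

apply_moves([
  [0, 0, -1, 0.098],
  [0, 0, -1, 0.098],
  [0, 0, -1, 0.098],
  [0, 0, 0, 0.098],
  [0, 0, 0, 0.098],
])

```text
clock: 14.52
eef_pos: [0.5245, 0.2451, 0.1863]
tool_rot: [0.152, 0.988, 0.001, 0.001]
ft_force: [0.2, 0.1, 0.1]
grip_width: 0.0598
grasp_force: 0.0
```

apply_moves([
  [0, 0, 0, 0.098],
  [0, 0, 0, 0.098],
  [0, 0, 0, 0.098],
  [0, 0, 0, 0.098],
  [0, 0, 0, 0.098],
])

```text
clock: 14.93
eef_pos: [0.5233, 0.2446, 0.1842]
tool_rot: [0.398, 0.918, -0.0, -0.0]
ft_force: [-0.3, -0.2, 0.8]
grip_width: 0.0598
grasp_force: 0.0
```

apply_moves([
  [0, 0, 0, 0.098],
  [0, 0, 0, 0.098],
  [0, 0, 0, 0.098],
  [0, 0, 0, 0.098],
  [0, 0, 0, 0.098],
])

```text
clock: 15.35
eef_pos: [0.5234, 0.2446, 0.1842]
tool_rot: [0.618, 0.787, -0.0, -0.0]
ft_force: [-0.8, -0.2, -0.5]
grip_width: 0.0595
grasp_force: 0.0
```

```bash
python3 -c "
from h import *
rel([.5008,.3440,.098],103.5);rel([.5008,.3440,.098]);
c=cam('wrist');im=c['image'];cv2.imwrite('pics/w3.png',im)"
```

```text
yaw now 103.7 roll units 0.004 rows 0.0 shift units [5.1  0.06 4.31] q6 101.3
yaw now 103.7 roll units 0.0 rows 0.0 shift units [5.1  0.08 4.31] q6 101.3
```

View pics/w3.png

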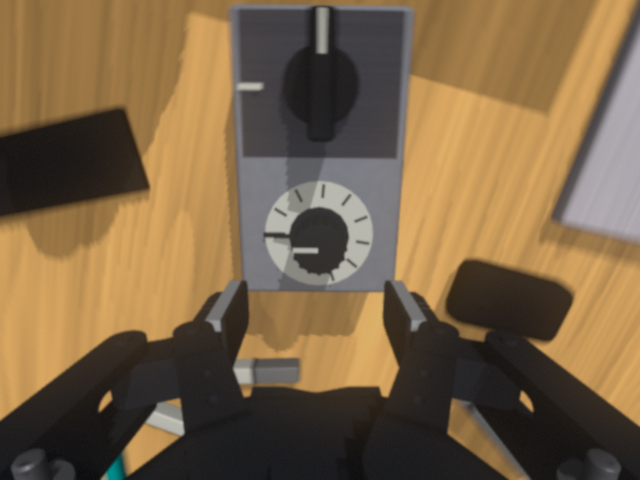

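The dial line (293–318,250) points left, parallel to the zero tick at (275,235), so the dial is at zero. Next the isolator goes back on.

apply_moves([
  [1, 0.02, 0, 0],
  [1, 0.02, 0, 0],
  [1, 0.02, 0, 0],
  [1, 0.02, 0, 0],
  [1, 0, 0, 0],
])

```text
clock: 15.82
eef_pos: [0.5006, 0.3428, 0.1841]
tool_rot: [0.615, 0.789, -0.0, -0.0]
ft_force: [0.1, -0.6, -0.5]
grip_width: 0.0597
grasp_force: 0.0
```

apply_moves([
  [0.1, 0, 1, 0],
  [0, 0, 1, 0],
  [0, 0, 1, 0],
  [0, 0, 1, 0],
  [0, 0, 0.3, 0],
])

```text
clock: 16.23
eef_pos: [0.4984, 0.3429, 0.0947]
tool_rot: [0.615, 0.789, -0.003, -0.001]
ft_force: [-1.1, -0.1, 0.0]
grip_width: 0.0594
grasp_force: 0.0
```

apply_moves([
  [0, 0, 0, 0],
  [0, 0, 0, 0],
  [0, 0, 0, 0],
  [0, 0, 0, 0],
  [0, 0, 0, 0],
], claw=1)

```text
clock: 16.65
eef_pos: [0.5008, 0.3445, 0.0999]
tool_rot: [0.615, 0.788, 0.001, 0.0]
ft_force: [-3.7, -0.8, 4.4]
grip_width: 0.0145
grasp_force: 60.4
```

apply_moves([
  [0, 0, 0, -0.1],
  [0, 0, 0, -0.1],
  [0, 0, 0, -0.1],
  [0, 0, 0, -0.1],
  [0, 0, 0, -0.1],
])

```text
clock: 17.07
eef_pos: [0.5009, 0.3446, 0.0999]
tool_rot: [0.388, 0.922, 0.001, 0.0]
ft_force: [-3.1, 0.2, 4.2]
grip_width: 0.0146
grasp_force: 60.4
```

apply_moves([
  [0, 0, 0, -0.1],
  [0, 0, 0, -0.1],
  [0, 0, 0, -0.1],
  [0, 0, 0, -0.1],
  [0, 0, 0, -0.1],
])

```text
clock: 17.48
eef_pos: [0.501, 0.3447, 0.0999]
tool_rot: [0.136, 0.991, 0.001, 0.001]
ft_force: [-2.6, -0.7, 5.2]
grip_width: 0.0151
grasp_force: 60.4
```

apply_moves([
  [0, 0, 0, -0.1],
  [0, 0, 0, -0.1],
  [0, 0, 0, -0.1],
  [0, 0, 0, -0.1],
  [0, 0, 0, -0.1],
])

```text
clock: 17.9
eef_pos: [0.5009, 0.3449, 0.0999]
tool_rot: [-0.125, 0.992, 0.001, 0.001]
ft_force: [-1.8, 0.2, 4.6]
grip_width: 0.0149
grasp_force: 60.5
```

apply_moves([
  [0, 0, 0, 0],
  [0, 0, 0, 0],
  [0, 0, 0, 0],
  [0, 0, 0, 0],
  [0, 0, 0, 0],
])

```text
clock: 18.32
eef_pos: [0.5009, 0.3449, 0.0999]
tool_rot: [-0.122, 0.993, 0.001, 0.001]
ft_force: [-2.7, -0.4, 4.6]
grip_width: 0.0149
grasp_force: 60.4
```

apply_moves([
  [0, 0, 0, 0],
  [0, 0, 0, 0],
  [0, 0, 0, 0],
  [0, 0, -0.5, 0],
  [0, 0, -1, 0],
], claw=0.3)

```text
clock: 18.73
eef_pos: [0.4989, 0.3429, 0.1258]
tool_rot: [-0.122, 0.993, -0.001, -0.003]
ft_force: [-0.4, 0.4, -0.3]
grip_width: 0.0595
grasp_force: 0.0
```

apply_moves([
  [0, 0, -1, 0],
  [0, 0, -1, 0],
  [0, 0, -1, 0],
  [0, 0, -0.5, 0],
  [0, 0, 0, 0],
])

```text
clock: 19.15
eef_pos: [0.5021, 0.3451, 0.2015]
tool_rot: [-0.122, 0.993, 0.001, 0.003]
ft_force: [-0.2, 0.1, -0.2]
grip_width: 0.0598
grasp_force: 0.0
```

```bash
python3 -c "
from h import *
rel([.6267,.043,.19]);
c=cam('wrist');im=c['image'];cv2.imwrite('pics/w4.png',im)
for o in markers(cam('top')):print(o)"
```

```text
yaw now -166.0 roll units 0.0 rows 0.0 shift units [ -2.38 -16.16   0.58] q6 20.5
(array([ 0.4319, -0.0056]), 169.6, 0.092, (305, 267), 8.3)
(array([0.4571, 0.0626]), 15.7, 0.094, (274, 254), 8.2)
(array([0.6264, 0.0433]), 11.9, 0.14, (286, 178), 8.0)
(array([ 0.6347, -0.0549]), 12.2, 0.14, (330, 176), 8.4)
```

View pics/w4.png

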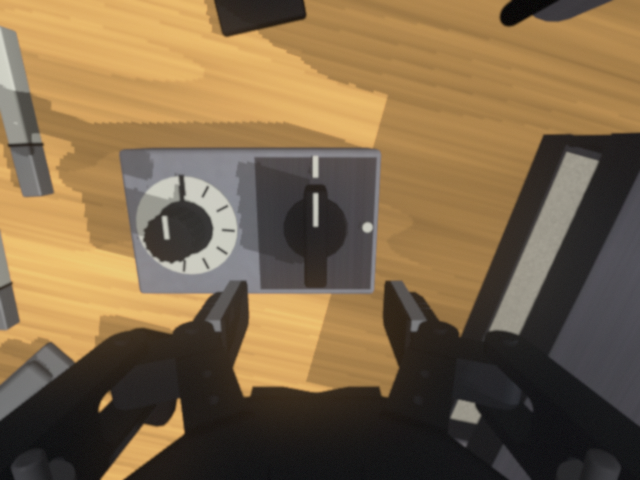

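The isolator is on again (bar and line at (316,190–285)) and the dial is at zero. Next is a marker, starting with the one at top pixel (309,257). The tool cannot tilt, so I'll grip it near its end and try a light grip that lets it swing down.

apply_moves([
  [0, 0, 0, 0.081],
  [0, 0, 0, 0.081],
  [0, 0, 0, 0.081],
  [0, 0, 0, 0.081],
  [0, 0, 0, 0.083],
])

```text
clock: 19.67
eef_pos: [0.4996, 0.3434, 0.1956]
tool_rot: [0.093, 0.996, -0.001, -0.002]
ft_force: [0.3, 0.2, -0.5]
grip_width: 0.0599
grasp_force: 0.0
```

```bash
python3 -c "
from h import *
rel([.3934,.0014,.1]);"
```

```text
yaw now 169.4 roll units 0.0 rows 0.0 shift units [  2.06 -17.79   4.78] q6 45.1
```

apply_moves([
  [0.11, -0.99, 0.1, 0],
  [0.11, -0.99, 0.1, 0],
  [0.11, -0.99, 0.1, 0],
  [0.11, -0.99, 0.1, 0],
  [0.11, -0.99, 0.1, 0],
])

```text
clock: 20.08
eef_pos: [0.4704, 0.2473, 0.1857]
tool_rot: [0.09, 0.996, -0.001, -0.002]
ft_force: [0.3, 0.2, -0.2]
grip_width: 0.0596
grasp_force: 0.0
```

apply_moves([
  [0.11, -0.99, 0.3, 0],
  [0.11, -0.99, 0.3, 0],
  [0.11, -0.99, 0.3, 0],
  [0.11, -0.99, 0.3, 0],
  [0.11, -0.99, 0.3, 0],
])

```text
clock: 20.5
eef_pos: [0.4416, 0.152, 0.1559]
tool_rot: [0.09, 0.996, -0.001, -0.002]
ft_force: [0.1, -0.3, -0.8]
grip_width: 0.0597
grasp_force: 0.0
```

apply_moves([
  [0.11, -0.99, 0.3, 0],
  [0.11, -0.99, 0.3, 0],
  [0.11, -0.99, 0.3, 0],
  [0.11, -0.99, 0.3, 0],
  [0.11, -0.99, 0.3, 0],
])

```text
clock: 20.92
eef_pos: [0.4127, 0.0569, 0.1261]
tool_rot: [0.09, 0.996, -0.0, -0.002]
ft_force: [-0.5, -0.3, 0.2]
grip_width: 0.0599
grasp_force: 0.0
```

apply_moves([
  [0.11, -0.99, 0.3, 0],
  [0.11, -0.97, 0.3, 0],
  [0.11, -0.97, 0.3, 0],
  [0, 0, 0, 0],
  [0, 0, 0, 0],
])

```text
clock: 21.33
eef_pos: [0.3958, 0.001, 0.1086]
tool_rot: [0.092, 0.996, 0.0, -0.002]
ft_force: [-0.4, 0.5, -0.2]
grip_width: 0.0599
grasp_force: 0.0
```

```bash
python3 -c "
from h import *
rel([.3934,.0014,.027],169.6);rel([.3934,.0014,.027]);c=cam('wrist');im=c['image']
for p in [(.3855,.0028,.014),(.4544,-.0098,.014)]: cv2.circle(im,tuple(int(v) for v in proj(c,p)[0]),4,(0,0,255),-1)
cv2.imwrite('pics/w5.png',im)"
```

```text
yaw now 169.5 roll units -0.002 rows 0.0 shift units [ 0.12 -0.    4.08] q6 10.6
yaw now 169.5 roll units 0.0 rows 0.0 shift units [ 0.12 -0.    4.08] q6 10.6
```

View pics/w5.png

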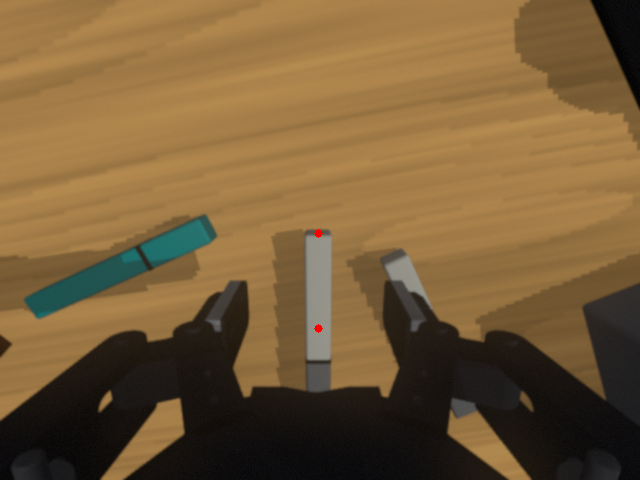

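The wrist view shows the marker (318,233–390) aligned with the jaws. Its neighbour's end at (395,258) is near the right finger, so I'll narrow the opening first.

apply_moves([
  [0.1, 0, 0, 0],
  [0, 0, 1, 0],
  [0, 0, 1, 0],
  [0, 0, 1, 0],
  [0, 0, 1, 0],
], claw=0.55)

```text
clock: 21.8
eef_pos: [0.3962, 0.0028, 0.0295]
tool_rot: [0.09, 0.996, 0.0, 0.001]
ft_force: [0.4, -0.4, -0.3]
grip_width: 0.0387
grasp_force: 0.0
```

apply_moves([
  [0, 0, 0.1, 0],
  [0, 0, 0, 0],
  [0, 0, 0, 0],
  [0, 0, 0, 0],
  [0, 0, 0, 0],
], claw=0.79)

```text
clock: 22.22
eef_pos: [0.3967, 0.002, 0.029]
tool_rot: [0.09, 0.996, 0.0, 0.001]
ft_force: [0.7, -0.8, 0.4]
grip_width: 0.0178
grasp_force: 1.3
```

apply_moves([
  [0, 0, 0, 0],
  [0, 0, 0, 0],
  [0, 0, 0, 0],
  [0, 0, 0, 0],
  [0, 0, 0, 0],
], claw=0.8)

```text
clock: 22.63
eef_pos: [0.396, 0.0018, 0.0282]
tool_rot: [0.091, 0.996, 0.0, 0.001]
ft_force: [1.1, -0.0, 0.2]
grip_width: 0.0176
grasp_force: 18.3
```

apply_moves([
  [0, 0, 0, 0],
  [0, 0, 0, 0],
  [0, 0, -0.2, 0],
  [0, 0, -0.2, 0],
  [0, 0, -0.2, 0],
], claw=0.79)

```text
clock: 23.05
eef_pos: [0.3952, 0.0018, 0.0402]
tool_rot: [0.091, 0.996, -0.0, -0.0]
ft_force: [-0.3, -0.2, -0.0]
grip_width: 0.0177
grasp_force: 1.9
```

apply_moves([
  [0, 0, -0.3, 0],
  [0, 0, -0.3, 0],
  [0, 0, -0.3, 0],
  [0, 0, -0.3, 0],
  [0, 0, -0.3, 0],
])

```text
clock: 23.47
eef_pos: [0.3956, 0.0018, 0.0707]
tool_rot: [0.091, 0.996, 0.0, 0.0]
ft_force: [0.4, 0.1, -0.2]
grip_width: 0.0181
grasp_force: 1.9
```

```bash
python3 -c "
from h import *
c=cam('scene');im=c['image'];print(proj(c,[(.396,.002,.04)]));cv2.imwrite('pics/s6.png',cv2.resize(im[170:340,220:420],None,fx=3,fy=3))"
```

```text
[[343.72642887 240.47779621]]
```

View pics/s6.png

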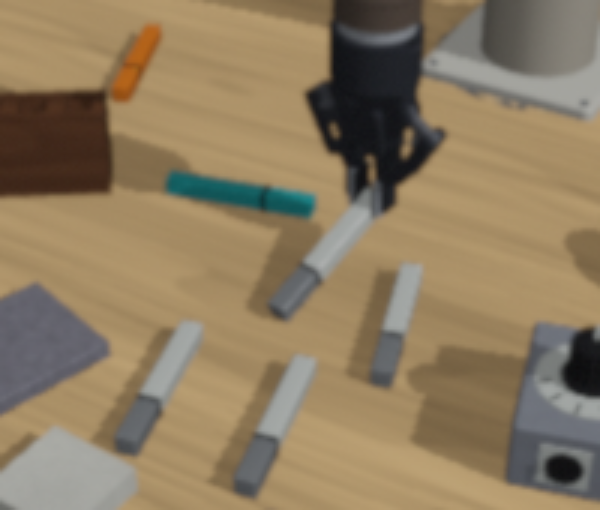

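The marker pivots in the light grip with its cap still on the desk (crop (290,300)). So I'll keep lifting and measure the lean numerically.

apply_moves([
  [0, 0, -0.3, 0],
  [0, 0, -0.3, 0],
  [0, 0, -0.3, 0],
  [0, 0, -0.3, 0],
  [0, 0, -0.3, 0],
])

```text
clock: 23.93
eef_pos: [0.3955, 0.0018, 0.1005]
tool_rot: [0.091, 0.996, 0.0, 0.0]
ft_force: [-0.9, 0.4, -0.4]
grip_width: 0.018
grasp_force: 1.9
```

apply_moves([
  [0, 0, -0.3, 0],
  [0, 0, -0.3, 0],
  [0, 0, -0.3, 0],
  [0, 0, -0.3, 0],
  [0, 0, -0.3, 0],
])

```text
clock: 24.35
eef_pos: [0.3954, 0.0018, 0.1305]
tool_rot: [0.091, 0.996, -0.0, -0.0]
ft_force: [-0.5, 0.2, -0.7]
grip_width: 0.0179
grasp_force: 1.8
```

apply_moves([
  [0, 0, -0.3, 0],
  [0, 0, -0.3, 0],
  [0, 0, -0.3, 0],
  [0, 0, -0.3, 0],
  [0, 0, -0.3, 0],
])

```text
clock: 24.77
eef_pos: [0.3955, 0.0018, 0.1605]
tool_rot: [0.091, 0.996, 0.0, -0.0]
ft_force: [-1.2, -0.3, -0.5]
grip_width: 0.0178
grasp_force: 1.8
```

apply_moves([
  [0, 0, -0.3, 0],
  [0, 0, -0.3, 0],
  [0, 0, -0.3, 0],
  [0, 0, -0.3, 0],
  [0, 0, 0, 0],
])

```text
clock: 25.18
eef_pos: [0.3963, 0.0018, 0.1852]
tool_rot: [0.091, 0.996, 0.0, 0.001]
ft_force: [-0.0, 0.5, -1.1]
grip_width: 0.0179
grasp_force: 1.8
```

```bash
python3 -c "
from h import *
o=bot.get_obs();p=o['eef_pos'];print(p,o['ft_force'])
c=cam('scene');im=c['image']
a=np.radians(yaw()[0]);tx=np.array([np.cos(a),np.sin(a),0])
P=p-[0,0,.017]
for th in (0,30,60): print(th,proj(c,[P, P-np.sin(np.radians(th))*.13*tx-[0,0,np.cos(np.radians(th))*.13]]).round().tolist())
u=proj(c,[P])[0].astype(int);cv2.imwrite('pics/s7.png',cv2.resize(im[u[1]-60:u[1]+100,u[0]-100:u[0]+100],None,fx=3,fy=3));print(u-[100,60])"
```

```text
[0.39631942 0.00183167 0.18521032] [-0.012091    0.46277976 -1.0508239 ]
0 [[345.0, 197.0], [344.0, 241.0]]
30 [[345.0, 197.0], [328.0, 247.0]]
60 [[345.0, 197.0], [315.0, 240.0]]
[245 137]
```

View pics/s7.png

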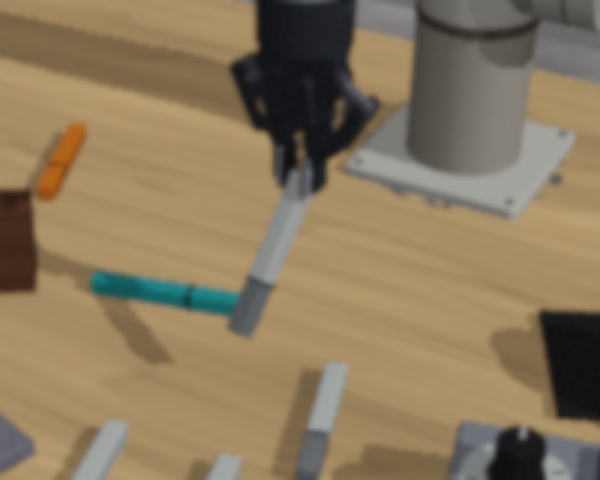

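The marker leans about 30° (tip at crop (243,330)). I'll hold it firmer, carry it with the jaws' x along the rack, and let the slot walls straighten it. First I'll hover near the rack and check the rack position in the wrist view.

apply_moves([
  [0, 0, -0.7, 0.11],
  [0, 0, -0.7, 0.11],
  [0, 0, -0.7, 0.11],
  [0, 0, -0.7, 0.11],
  [0, 0, -0.7, 0.11],
], claw=0.8)

```text
clock: 25.65
eef_pos: [0.3952, 0.0018, 0.2542]
tool_rot: [0.372, 0.928, -0.0, -0.0]
ft_force: [0.6, -0.4, -0.1]
grip_width: 0.0175
grasp_force: 17.6
```

apply_moves([
  [0, 0, -0.3, 0.11],
  [0, 0, 0, 0.11],
  [0, 0, 0, 0],
  [0, 0, 0, 0],
  [0, 0, 0, 0],
])

```text
clock: 26.07
eef_pos: [0.3951, 0.0018, 0.2594]
tool_rot: [0.473, 0.881, -0.0, -0.0]
ft_force: [0.3, 0.3, 0.2]
grip_width: 0.0173
grasp_force: 17.6
```

```bash
cat >> h.py <<'E'
def lean(c=None,off=.017):
    "lean of a held marker in the tool x-z plane from scene view: ray of blob tip onto that plane"
    c=c or cam('scene'); o=bot.get_obs();p=o['eef_pos'];a=np.radians(yaw()[0]);tx=np.array([np.cos(a),np.sin(a),0]);n=np.array([-tx[1],tx[0],0])
    P=p-[0,0,off]; im=c['image'];hsv=cv2.cvtColor(im,cv2.COLOR_BGR2HSV)
    m=((hsv[...,1]<60)&(hsv[...,2]>60)).astype(np.uint8)
    S=proj(c,[P-[0,0,.04]+s*.03*tx for s in(-1,0,1)]); n_,lab=cv2.connectedComponents(m)
    out=[]
    r=np.array(proj(c,[P-[0,0,.055]])[0],int); L=lab[r[1]-14:r[1]+15,r[0]-22:r[0]+23]
    ids=[i for i in np.unique(L) if i]
    for i in ids:
        v,u=np.nonzero(lab==i)
        if len(u)<60 or len(u)>1500: continue
        A=pix2plane(c,np.c_[u,v],1.0);B=pix2plane(c,np.c_[u,v],0.)
        d=B-A;s=((P-A)@n)/(d@n);X=A+s[:,None]*d
        q=X-P;x=q@tx;z=q[:,2];k=np.argsort(np.hypot(x,z))[-15:]
        out.append((len(u),np.degrees(np.arctan2(-x[k].mean(),-z[k].mean())).round(1),np.hypot(x[k].mean(),z[k].mean()).round(3)))
    return out
E
python3 -c "
from h import *
rel([.4838,-.365,.26]);print(lean())"
```

```text
yaw now 123.5 roll units 0.0 rows 0.0 shift units [-17.74  -6.44  -0.03] q6 56.7
[(511, np.float64(34.5), np.float64(0.133))]
```

apply_moves([
  [-0.985, -0.36, 0, 0],
  [-0.985, -0.36, 0, 0],
  [-0.985, -0.36, 0, 0],
  [-0.985, -0.36, 0, 0],
  [-0.985, -0.36, 0, 0],
])

```text
clock: 26.53
eef_pos: [0.4196, -0.1011, 0.2595]
tool_rot: [0.473, 0.881, -0.0, -0.0]
ft_force: [1.0, 0.1, 0.4]
grip_width: 0.0172
grasp_force: 17.6
```

apply_moves([
  [-0.985, -0.36, 0, 0],
  [-0.985, -0.36, 0, 0],
  [-0.985, -0.36, 0, 0],
  [-0.985, -0.36, 0, 0],
  [-0.985, -0.36, 0, 0],
])

```text
clock: 26.95
eef_pos: [0.4438, -0.2032, 0.2594]
tool_rot: [0.473, 0.881, -0.0, -0.001]
ft_force: [-0.0, 0.1, -0.5]
grip_width: 0.0174
grasp_force: 17.6
```

apply_moves([
  [-0.985, -0.36, 0, 0],
  [-0.985, -0.36, 0, 0],
  [-0.985, -0.36, 0, 0],
  [-0.985, -0.36, 0, 0],
  [-0.985, -0.36, 0, 0],
])

```text
clock: 27.37
eef_pos: [0.468, -0.3052, 0.2592]
tool_rot: [0.473, 0.881, 0.0, -0.001]
ft_force: [0.4, -0.3, -0.1]
grip_width: 0.0176
grasp_force: 17.6
```

apply_moves([
  [-0.985, -0.35, 0, 0],
  [-0.985, -0.35, 0, 0],
  [-0.985, -0.35, 0, 0],
  [0, 0, 0, 0],
  [0, 0, 0, 0],
])

```text
clock: 27.78
eef_pos: [0.4828, -0.3659, 0.2586]
tool_rot: [0.474, 0.88, 0.0, -0.001]
ft_force: [0.4, -0.5, -0.9]
grip_width: 0.0171
grasp_force: 17.6
```

```bash
python3 -c "
from h import *
rel([.4838,-.365,.26]);print(lean())
c=cam('wrist');im=c['image'];d=np.array([.545,-.839,0]);s3=np.array([.4734,-.3492,.085])
for k in range(-2,3):
  q=proj(c,[s3+.042*k*d])[0];print(k+3,q)
  cv2.circle(im,tuple(int(v) for v in q),3,(0,0,255),-1)
cv2.imwrite('pics/w8.png',im)"
```

```text
yaw now 123.4 roll units 0.0 rows 0.0 shift units [ 0.01  0.07 -0.07] q6 19.5
[]
1 [319.66641583  95.76841753]
2 [319.17764303 149.31332377]
3 [318.72170934 199.02099834]
4 [318.29633939 245.19296606]
5 [317.89928563 288.11671855]
```

View pics/w8.png

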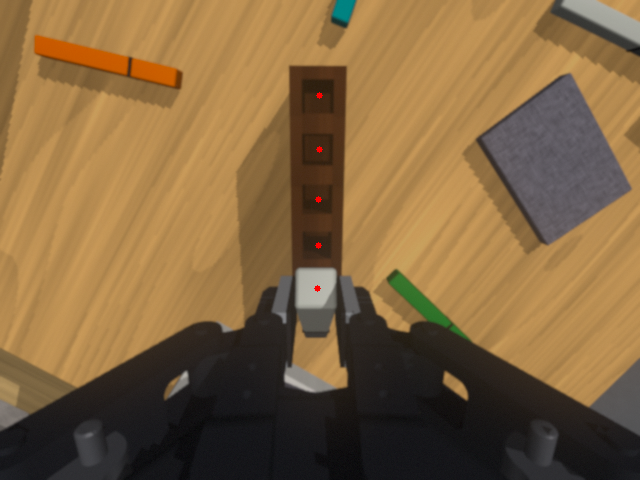

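The predicted slot points sit in the slot mouths (319,96)…(318,245), within about 1 mm. Now I'll enter slot 5 with the leaning tip and straighten the marker there.

apply_moves([
  [0.15, 0.07, 0.5, 0],
  [0, 0, 0.5, 0],
  [0, 0, 0.6, 0],
  [0, 0, 0.6, 0],
  [0, 0, 0.4, 0],
])

```text
clock: 28.3
eef_pos: [0.482, -0.3606, 0.2064]
tool_rot: [0.473, 0.881, 0.0, -0.001]
ft_force: [-0.7, -0.3, -1.2]
grip_width: 0.0175
grasp_force: 17.6
```

apply_moves([
  [-0.2, 0, 0, 0],
  [-0.25, 0, 0, 0],
  [-0.25, 0, 0, 0],
  [-0.25, 0, 0, 0],
  [-0.25, 0, 0, 0],
])

```text
clock: 28.72
eef_pos: [0.4958, -0.3802, 0.213]
tool_rot: [0.473, 0.881, 0.001, 0.001]
ft_force: [-7.9, 9.4, 21.5]
grip_width: 0.0173
grasp_force: 20.8
```

```bash
python3 -c "
from h import *
rel([.5192,-.4195,.2057]);print(lean());o=bot.get_obs();print(o['ft_force'],o['ft_torque'])"
```

```text
yaw now 123.5 roll units 0.0 rows 0.0 shift units [-2.28 -0.11  0.37] q6 19.0
[(376, np.float64(24.8), np.float64(0.129))]
[-6.1435542   7.98363618 18.33363945] [ 1.76650521  1.51464837 -0.08362447]
```

apply_moves([
  [0, 0, -0.4, 0],
  [-0.25, 0, -0.1, 0],
  [-0.25, 0, -0.1, 0],
  [-0.25, 0, -0.1, 0],
  [-0.25, 0, -0.05, 0],
])

```text
clock: 29.18
eef_pos: [0.5072, -0.3994, 0.2226]
tool_rot: [0.474, 0.88, -0.0, -0.0]
ft_force: [0.7, -0.3, 0.1]
grip_width: 0.0173
grasp_force: 18.3
```

```bash
python3 -c "
from h import *
rel([.5192,-.4195,.222]);print(lean());o=bot.get_obs();print(o['ft_force'],o['ft_torque'])"
```

```text
yaw now 123.4 roll units 0.0 rows 0.0 shift units [-1.17 -0.05  0.03] q6 18.4
[]
[ 0.84913086 -0.13009136 -0.33599789] [-0.0932302  -0.04142822  0.00939084]
```

apply_moves([
  [-0.25, 0, -0.03, 0],
  [-0.25, 0, -0.02, 0],
  [-0.25, 0, 0, 0],
  [-0.25, 0, 0, 0],
  [-0.25, 0, 0, 0],
])

```text
clock: 29.65
eef_pos: [0.5209, -0.42, 0.2237]
tool_rot: [0.474, 0.881, 0.0, -0.0]
ft_force: [-0.1, -0.0, -0.1]
grip_width: 0.0171
grasp_force: 18.2
```

```bash
python3 -c "
from h import *
rel([.5192,-.4195,.222]);print(lean());o=bot.get_obs();print(o['ft_force'],o['ft_torque'])"
```

```text
yaw now 123.4 roll units 0.0 rows 0.0 shift units [ 0.06 -0.06  0.08] q6 17.7
[]
[-0.30278515 -0.27212761 -0.09065375] [-0.08069172 -0.03404099  0.05877988]
```

```bash
python3 -c "
import re;s=open('h.py').read();i=s.index('def lean');t=s[i:].replace('(hsv[...,2]>60)','(hsv[...,2]>vm)').replace('off=.017)','off=.017,vm=60)').replace('len(u)<60','len(u)<25');open('h.py','w').write(s[:i]+t)"
python3 -c "
from h import *
c=cam('scene')
for v in (40,60,80,100,120): print(v,lean(c,vm=v))
P=bot.get_obs()['eef_pos']
hsv=cv2.cvtColor(c['image'],cv2.COLOR_BGR2HSV)
for h in np.arange(.0,.15,.012):
  u=proj(c,[P-[0,0,h]])[0].astype(int); print(round(h,3),u,[tuple(int(q) for q in hsv[u[1],u[0]+k]) for k in(-6,-3,0,3,6)])
"
```

```text
40 []
60 []
80 []
100 [(339, np.float64(22.6), np.float64(0.085)), (315, np.float64(84.4), np.float64(0.124)), (57, np.float64(63.0), np.float64(0.104)), (1226, np.float64(62.0), np.float64(0.398))]
120 [(217, np.float64(22.2), np.float64(0.083)), (25, np.float64(62.2), np.float64(0.095))]
0.0 [174 158] [(110, 15, 52), (110, 57, 27), (109, 25, 82), (105, 24, 63), (102, 12, 103)]
0.012 [175 162] [(110, 27, 56), (111, 51, 35), (109, 22, 94), (75, 6, 164), (60, 5, 156)]
0.024 [175 166] [(107, 23, 79), (110, 46, 33), (111, 26, 68), (90, 8, 127), (18, 40, 129)]
0.036 [176 171] [(18, 95, 156), (70, 7, 117), (75, 8, 136), (18, 48, 149), (18, 101, 170)]
0.048 [177 175] [(30, 9, 139), (75, 7, 142), (23, 24, 141), (18, 101, 166), (18, 103, 164)]
0.06 [178 179] [(75, 7, 142), (30, 9, 140), (18, 99, 173), (18, 100, 174), (19, 100, 173)]
0.072 [179 183] [(60, 4, 140), (18, 95, 166), (18, 101, 167), (18, 101, 167), (18, 100, 169)]
0.084 [179 187] [(18, 45, 148), (18, 101, 170), (18, 101, 170), (18, 101, 170), (18, 100, 171)]
0.096 [180 191] [(18, 101, 166), (18, 102, 165), (18, 101, 166), (18, 102, 168), (18, 101, 170)]
0.108 [181 195] [(18, 102, 170), (18, 101, 167), (18, 103, 166), (18, 101, 166), (19, 103, 164)]
0.12 [182 199] [(18, 100, 166), (18, 102, 168), (18, 101, 169), (18, 101, 170), (18, 101, 169)]
0.132 [182 203] [(17, 113, 133), (14, 134, 84), (13, 136, 79), (13, 141, 78), (12, 139, 77)]
0.144 [183 207] [(11, 148, 76), (12, 156, 59), (11, 149, 65), (10, 146, 56), (12, 150, 75)]
```

The white barrel still shows about 22° of lean, so the tip slipped out of the slot mouth. I'll raise it, measure the lean by a line fit, and retry with a lighter grip during straightening.

apply_moves([
  [0, 0, -0.6, 0],
  [0, 0, -0.6, 0],
  [0.5, -0.06, 0, 0],
  [0.5, 0, 0, 0],
  [0.5, 0, 0, 0],
])

```text
clock: 30.17
eef_pos: [0.5029, -0.3949, 0.2481]
tool_rot: [0.474, 0.88, 0.0, 0.0]
ft_force: [0.3, 0.6, -0.2]
grip_width: 0.0173
grasp_force: 18.3
```

apply_moves([
  [0.5, 0, 0, 0],
  [0.35, 0, 0, 0],
  [0, 0, 0, 0],
  [0, 0, 0, 0],
  [0, 0, 0, 0],
])

```text
clock: 30.58
eef_pos: [0.494, -0.3813, 0.248]
tool_rot: [0.474, 0.881, -0.0, 0.0]
ft_force: [-0.1, -0.4, 0.2]
grip_width: 0.0175
grasp_force: 18.3
```

```bash
cat >> h.py <<'E'
def lean2(v=105,c=None):
    "line fit to the white barrel, rays cast on the tool x-z plane; prints lean deg, x of axis at TCP-17mm height, far end"
    c=c or cam('scene');p=bot.get_obs()['eef_pos'];a=np.radians(yaw()[0]);tx=np.array([np.cos(a),np.sin(a),0]);n=np.array([-tx[1],tx[0],0])
    hsv=cv2.cvtColor(c['image'],cv2.COLOR_BGR2HSV); m=(hsv[...,1]<45)&(hsv[...,2]>v)
    yy,xx=np.nonzero(m);uv=np.c_[xx,yy];A=pix2plane(c,uv,1.);B=pix2plane(c,uv,0.);d=B-A
    X=A+(((p-A)@n)/(d@n))[:,None]*d-p;x=X@tx;z=X[:,2]
    k=(z<-.025)&(z>-.165)&(x<.02)&(x>-.11)
    mm=np.zeros(m.shape,np.uint8);mm[yy[k],xx[k]]=1
    _,lab,st,_=cv2.connectedComponentsWithStats(mm);i=1+np.argmax(st[1:,4]);k&=(lab[yy,xx]==i)
    vx,vz,x0,z0=cv2.fitLine(np.c_[x[k],z[k]].astype(np.float32),cv2.DIST_HUBER,0,.01,.01).ravel()
    print('lean',round(float(np.degrees(np.arctan(vx/vz))),1),'n',k.sum(),'x at -17mm',round(float(x0+(-.017-z0)*vx/vz),4),'z range',z[k].min().round(3),z[k].max().round(3),'x',x[k].min().round(3),x[k].max().round(3))
E
python3 -c "
from h import *
rel([.5192,-.4195,.222]);lean2()"
```

```text
yaw now 123.4 roll units 0.0 rows 0.0 shift units [-2.29  0.    1.3 ] q6 18.9
lean 29.8 n 187 x at -17mm 0.0096 z range -0.099 -0.026 x -0.039 0.012
```

```bash
python3 -c "
from h import *
c=cam('scene')
for v in (30,45,60): lean2(v,c)"
```

```text
lean -88.8 n 630 x at -17mm -1.643 z range -0.138 -0.025 x -0.11 0.012
lean -88.8 n 630 x at -17mm -1.643 z range -0.138 -0.025 x -0.11 0.012
lean -78.9 n 625 x at -17mm -0.2268 z range -0.138 -0.025 x -0.11 0.012
```

```bash
python3 -c "
from h import *
c=cam('scene');p=bot.get_obs()['eef_pos'];a=np.radians(yaw()[0]);tx=np.array([np.cos(a),np.sin(a),0])
hsv=cv2.cvtColor(c['image'],cv2.COLOR_BGR2HSV)
for z in np.arange(-.06,-.165,-.008):
  s=''
  for x in np.arange(0,-.1,-.005):
    u=proj(c,[p+x*tx+[0,0,z]])[0].round().astype(int);h=hsv[u[1],u[0]];s+='%4d/%-3d'%(h[1],h[2])
  print(round(z,3),s)"
```

```text
-0.06  100/161  44/149   5/142   7/142   6/139  15/137  93/164 101/170 101/169 101/167 104/165 102/163 102/162 102/162  98/164  90/141  45/97    8/93    5/93    5/94 
-0.068  101/170  99/170  53/150   5/141   5/141   5/140  68/150 102/163 102/162 102/165 101/166 102/168 102/168 101/170 101/171 101/172 101/172 101/170  90/159  40/139
-0.076  101/167 102/165  90/156  13/140   5/141   5/141   5/140  66/151 102/167 103/169 102/170 101/171 100/174 100/173 102/173 102/172 101/171 102/168 102/167 101/167
-0.084  101/164 102/165 101/166  93/165  18/141   7/142   7/141  17/138  91/168  99/173 100/173  99/172 100/171 100/171 102/168 102/168 101/170 101/172 101/172 101/172
-0.092  101/169 101/172 100/173  99/172  57/152   7/140   7/139   6/133  15/120  97/153 100/166 101/167 103/169 101/172  99/172 100/173 100/171 101/170 102/168 102/167
-0.1  101/175 100/174 100/174 101/172 100/169  66/143   5/99   12/82    7/76   73/126  99/170 100/171 100/171 101/170 101/169 100/168 101/167 103/166 101/166 101/167
-0.108  101/167 101/166 103/166 101/166 102/168 100/164  89/144   3/88   14/88   14/88   83/138
[... 547 characters left out ...]
1/169 102/168 101/167 101/167
-0.14  100/168 101/166 102/165 104/165 101/166 102/167 102/168 100/168 101/169  95/155  75/130  91/146 100/164 100/168 101/167 101/166 101/166 101/166 101/166 101/167
-0.148  104/160 103/161 104/162 103/163 103/163 103/164 103/166 103/166 102/165 103/164 103/163 102/163 106/152 103/158 102/163 103/164 103/164 103/163  73/164  52/166
-0.156  129/89  129/91  129/95  144/71  143/73  147/73  136/77  141/76  142/77  142/77  139/77  135/83  135/87  112/132 104/152 104/160 104/159 103/158  58/159   3/164
-0.164  142/61  150/61  155/61  155/61  149/65  147/71  146/70  149/58  146/61  150/63  150/63  143/64  151/59  152/72  114/125 106/154 105/156 103/156  80/157   6/162
```

The tip measures 50 mm past the pads, about 4 mm beyond slot 5's centre, with 26° of lean. That's well placed: go down 38 mm, loosen the grip, then shift to straighten.

apply_moves([
  [0, 0, 0.4, 0],
  [0, 0, 0.5, 0],
  [0, 0, 0.5, 0],
  [0, 0, 0.5, 0],
  [0, 0, 0, 0],
])

```text
clock: 31.15
eef_pos: [0.4923, -0.3799, 0.2061]
tool_rot: [0.474, 0.881, 0.0, -0.003]
ft_force: [-0.3, 0.5, -1.3]
grip_width: 0.0174
grasp_force: 18.3
```

apply_moves([
  [0, 0, 0, 0],
  [0, 0, 0, 0],
  [-0.2, 0, 0, 0],
  [-0.2, 0, 0, 0],
  [-0.2, 0, 0, 0],
], claw=0.79)

```text
clock: 31.57
eef_pos: [0.5009, -0.3916, 0.2107]
tool_rot: [0.474, 0.881, -0.0, 0.001]
ft_force: [-0.2, 0.3, 0.4]
grip_width: 0.0182
grasp_force: 1.9
```

apply_moves([
  [-0.2, 0, 0, 0],
  [-0.2, 0, 0, 0],
  [-0.2, 0, 0, 0],
  [-0.2, 0, 0, 0],
  [-0.2, 0, 0, 0],
])

```text
clock: 31.98
eef_pos: [0.5116, -0.4081, 0.2098]
tool_rot: [0.474, 0.881, 0.0, -0.0]
ft_force: [0.9, -0.3, -0.4]
grip_width: 0.0179
grasp_force: 1.9
```

```bash
cat >> h.py <<'E'
def grid(zs=np.arange(-.02,-.165,-.01),xs=np.arange(.04,-.09,-.005)):
    "letters: W white barrel, c grey cap, . wood, # rack/dark, sampled on the tool x-z plane"
    c=cam('scene');p=bot.get_obs()['eef_pos'];a=np.radians(yaw()[0]);tx=np.array([np.cos(a),np.sin(a),0])
    hsv=cv2.cvtColor(c['image'],cv2.COLOR_BGR2HSV)
    print('x from',xs[0],'step',round(xs[1]-xs[0],4))
    for z in zs:
        s=''
        for x in xs:
            u=proj(c,[p+x*tx+[0,0,z]])[0].round().astype(int);h=hsv[u[1],u[0]]
            s+='#' if h[2]<60 else ('W' if h[2]>105 else 'c') if h[1]<45 else ('.' if h[2]>105 else 'r')
        print('%.3f'%z,s)
E
python3 -c "
from h import *
rel([.5192,-.4195,.205]);o=bot.get_obs();print(o['ft_force'],o['grasp_force']);grid()"
```

```text
yaw now 123.4 roll units 0.0 rows 0.0 shift units [-0.69  0.    0.24] q6 18.0
[ 0.93653046 -0.25392979 -0.37571481] 1.8855059891939163
x from 0.04 step -0.005
-0.020 .....WWW###c......cccccccc
-0.030 ......WWcc...........WWccc
-0.040 ......WWWW...............W
-0.050 ......WWWW................
-0.060 .......WWWW...............
-0.070 .......WWWW...............
-0.080 ........WWW..............r
-0.090 ........WWWW............W#
-0.100 ........WWWW............c#
-0.110 .........ccc.........WWWWc
-0.120 rrrrrrrrrcccc#r.....WWWWWW
-0.130 r#rrr#rrrrccccrr....WWWWWW
-0.140 rrrrrrrrrrrrrrrrr....WWWWW
-0.150 rrrrrrrrrrrrrrrrr.......WW
-0.160 rrrrrrrrrrrrrrrrr.........
```

The marker is straightening (now about 12°, cap in the slot mouth). I'll continue, then lower it.

apply_moves([
  [-0.2, 0, 0, 0],
  [-0.2, 0, 0, 0],
  [-0.2, 0, 0, 0],
  [-0.2, 0, 0, 0],
  [-0.1, 0, 0, 0],
])

```text
clock: 32.45
eef_pos: [0.5215, -0.4232, 0.2098]
tool_rot: [0.474, 0.88, -0.0, 0.0]
ft_force: [-0.4, -0.2, -0.5]
grip_width: 0.0181
grasp_force: 1.9
```

apply_moves([
  [0, 0, 0.3, 0],
  [0, 0, 0.3, 0],
  [0, 0, 0.3, 0],
  [0, 0, 0.3, 0],
  [0, 0, 0, 0],
])

```text
clock: 32.87
eef_pos: [0.5203, -0.4219, 0.1836]
tool_rot: [0.474, 0.881, 0.0, -0.002]
ft_force: [-1.1, -0.1, -1.1]
grip_width: 0.0177
grasp_force: 1.9
```

```bash
python3 -c "
from h import *
rel([.5192,-.4195,.205]);o=bot.get_obs();print(o['ft_force'],o['grasp_force']);grid()"
```

```text
yaw now 123.4 roll units 0.0 rows 0.0 shift units [ 0.13  0.02 -1.07] q6 17.5
[-1.08383494 -0.0724236  -1.1310335 ] 1.8766042962670326
x from 0.04 step -0.005
-0.020 .....WWWc##c............WW
-0.030 .....WWWcccc..............
-0.040 ......WWW.................
-0.050 .....WWWWW............rr##
-0.060 ......WWWW............r###
-0.070 ......WWWW...........cr###
-0.080 ......WWWW.........WWcc###
-0.090 rrrr..WWWW.......WWWWWWcc#
-0.100 rrrrrrWWWWc#.....WWWWWWWWc
-0.110 rrrrrrrccr#rr....WWWWWWWWW
-0.120 rrrrrrrrrrrrrr.....WWWWccc
-0.130 rrrrrrrrrrrrrr.........Wcc
-0.140 rrrrrrrrrrrrrr............
-0.150 rrrrrrrrrrrrrr............
-0.160 rrr###r##rr#rrr...........
```

apply_moves([
  [0, 0, 0.35, 0],
  [0, 0, 0.35, 0],
  [0, 0, 0.35, 0],
  [0, 0, 0.35, 0],
  [0, 0, 0.3, 0],
])

```text
clock: 33.33
eef_pos: [0.521, -0.4225, 0.1507]
tool_rot: [0.474, 0.881, 0.0, -0.0]
ft_force: [-0.5, 0.1, -1.0]
grip_width: 0.0181
grasp_force: 1.9
```

apply_moves([
  [0, 0, 0, 0],
  [0, 0, 0, 0],
  [0, 0, 0, 0],
  [0, 0, 0, 0],
  [0, 0, -0.5, 0],
], claw=0.6)

```text
clock: 33.75
eef_pos: [0.5204, -0.4221, 0.1605]
tool_rot: [0.474, 0.881, 0.0, -0.002]
ft_force: [-0.4, -0.1, -0.8]
grip_width: 0.0341
grasp_force: 0.0
```

apply_moves([
  [0, 0, -1, 0],
  [0, 0, -1, 0],
  [0, 0, -1, 0],
  [0, 0, -1, 0],
  [0, 0, -1, 0],
])

```text
clock: 34.17
eef_pos: [0.5213, -0.4228, 0.2644]
tool_rot: [0.474, 0.881, -0.0, 0.001]
ft_force: [0.5, -0.2, -0.3]
grip_width: 0.0342
grasp_force: 0.0
```

```bash
python3 -c "
from h import *
rel([.5192,-.4195,.255]);grid(np.arange(-.08,-.2,-.008));c=cam('top')
for o in markers(c):print(o)"
```

```text
yaw now 123.4 roll units 0.0 rows 0.0 shift units [0.19 0.   0.47] q6 17.6
x from 0.04 step -0.005
-0.080 ..............cccccccccccc
-0.088 .................WWccccccc
-0.096 ....................WWcccc
-0.104 .......................WWc
-0.112 ..........................
-0.120 ..........................
-0.128 .....WWWW...............rr
-0.136 ......WWWW............rrrr
-0.144 ......WWW.............rrrr
-0.152 ......WWWW..........cr#r#r
-0.160 ......WWWW..........ccrrrr
-0.168 ......WWWW.......WWWWcccrr
-0.176 rrrr..WWWWr.....WWWWWWWccc
-0.184 rrrrrrWWWWrr....WWWWWWWWcc
-0.192 rrrrrrWWWWrrr....WWWWWWWWW
(array([0.4788, 0.0692]), 16.2, 0.139, (272, 244), 8.4)
(array([0.6266, 0.0433]), 11.9, 0.139, (285, 178), 8.0)
(array([ 0.6346, -0.0545]), 12.2, 0.14, (330, 176), 8.4)
```

Marker 1 stands in slot 5. Next is the marker at (272,244).

apply_moves([
  [0, 0, 0, -0.11],
  [0, 0, 0, -0.11],
  [0, 0, 0, -0.11],
  [0, 0, 0, -0.11],
  [0, 0, 0, -0.11],
], claw=0.5)

```text
clock: 34.68
eef_pos: [0.5211, -0.4226, 0.2618]
tool_rot: [0.202, 0.979, 0.0, -0.0]
ft_force: [0.2, 0.4, -0.2]
grip_width: 0.0427
grasp_force: 0.0
```

apply_moves([
  [0, 0, 0, -0.11],
  [0, 0, 0, -0.11],
  [0, 0, 0, -0.11],
  [0, 0, 0, -0.11],
  [0, 0, 0, -0.11],
])

```text
clock: 35.1
eef_pos: [0.5211, -0.4226, 0.2618]
tool_rot: [-0.085, 0.996, 0.0, -0.0]
ft_force: [0.1, -0.5, 0.1]
grip_width: 0.0426
grasp_force: 0.0
```

apply_moves([
  [0, 0, 0, -0.11],
  [0, 0, 0, 0],
  [0, 0, 0, 0],
  [0, 0, 0, 0],
  [0, 0, 0, 0],
])

```text
clock: 35.52
eef_pos: [0.5212, -0.4227, 0.2619]
tool_rot: [-0.138, 0.99, 0.0, -0.0]
ft_force: [0.7, -0.2, -0.3]
grip_width: 0.0428
grasp_force: 0.0
```

```bash
python3 -c "
from h import *
rel([.4202,.0522,.1]);rel([.4202,.0522,.1],196.2)"
```

```text
yaw now -164.1 roll units 0.0 rows 0.0 shift units [-1.66 24.22  8.09] q6 -55.0
yaw now -164.1 roll units -6.005 rows 50.7 shift units [-1.77 24.21  8.09] q6 -55.0
```

apply_moves([
  [-0.07, 0.97, 0, 0],
  [-0.07, 0.97, 0, 0],
  [-0.07, 0.97, 0, 0],
  [-0.07, 0.97, 0, 0],
  [-0.07, 0.97, 0, 0],
])

```text
clock: 35.93
eef_pos: [0.5009, -0.3267, 0.2619]
tool_rot: [-0.139, 0.99, -0.0, 0.0]
ft_force: [0.9, 0.2, -0.9]
grip_width: 0.0427
grasp_force: 0.0
```

apply_moves([
  [-0.07, 0.97, 0.3, 0],
  [-0.07, 0.97, 0.3, 0],
  [-0.07, 0.97, 0.3, 0],
  [-0.07, 0.97, 0.3, 0],
  [-0.07, 0.97, 0.3, 0],
])

```text
clock: 36.35
eef_pos: [0.4809, -0.2315, 0.2318]
tool_rot: [-0.139, 0.99, -0.0, 0.0]
ft_force: [0.5, -0.7, 0.2]
grip_width: 0.0427
grasp_force: 0.0
```

apply_moves([
  [-0.07, 0.97, 0.4, 0],
  [-0.07, 0.97, 0.4, 0],
  [-0.07, 0.97, 0.4, 0],
  [-0.07, 0.97, 0.4, 0],
  [-0.07, 0.97, 0.4, 0],
])

```text
clock: 36.77
eef_pos: [0.4609, -0.1363, 0.1918]
tool_rot: [-0.139, 0.99, -0.0, 0.0]
ft_force: [-0.6, -1.0, 0.7]
grip_width: 0.0428
grasp_force: 0.0
```

apply_moves([
  [-0.07, 0.97, 0.5, 0],
  [-0.07, 0.97, 0.5, 0],
  [-0.07, 0.97, 0.5, 0],
  [-0.07, 0.97, 0.5, 0],
  [-0.07, 0.97, 0.5, 0],
])

```text
clock: 37.18
eef_pos: [0.441, -0.0412, 0.1418]
tool_rot: [-0.139, 0.99, -0.0, 0.0]
ft_force: [0.4, -0.2, -0.5]
grip_width: 0.0426
grasp_force: 0.0
```

apply_moves([
  [-0.07, 0.97, 0.4, 0],
  [-0.07, 0.97, 0.4, 0],
  [-0.07, 0.97, 0.4, 0],
  [-0.07, 0.97, 0.4, 0],
  [-0.07, 0.94, 0.4, 0],
])

```text
clock: 37.6
eef_pos: [0.4212, 0.0535, 0.1019]
tool_rot: [-0.139, 0.99, 0.0, 0.0]
ft_force: [-0.4, 0.2, -0.9]
grip_width: 0.0426
grasp_force: 0.0
```

```bash
cat >> h.py <<'E'
def wmark():
    "markers seen by wrist camera (white barrel), on plane z=.018"
    c=cam('wrist');hsv=cv2.cvtColor(c['image'],cv2.COLOR_BGR2HSV);m=((hsv[...,1]<40)&(hsv[...,2]>115)).astype(np.uint8)
    m=cv2.morphologyEx(m,cv2.MORPH_OPEN,np.ones((5,5)))
    for k in cv2.findContours(m,cv2.RETR_EXTERNAL,cv2.CHAIN_APPROX_SIMPLE)[0]:
        if cv2.contourArea(k)<600: continue
        b=cv2.boxPoints(cv2.minAreaRect(k));P=pix2plane(c,b,.018)
        L=[np.linalg.norm(P[i]-P[(i+1)%4]) for i in range(4)];i=int(np.argmax(L[:2]));d=P[i]-P[(i+1)%4]
        E=[(P[i]+P[(i+3)%4])/2,(P[(i+1)%4]+P[(i+2)%4])/2]
        print('ends',np.round([e[:2] for e in E],4).tolist(),'w',np.round(min(L[:2]),4),'ang',round(float(np.degrees(np.arctan2(d[1],d[0]))%180),1),b.mean(0).round())
E
python3 -c "
from h import *
rel([.4202,.0522,.028]);wmark()"
```

```text
yaw now -164.1 roll units 0.0 rows 0.0 shift units [ 0.06 -0.05  3.69] q6 -8.7
ends [[0.4974, 0.0764], [0.4105, 0.0514]] w 0.0143 ang 15.6 [319. 300.]
```

apply_moves([
  [0.06, -0.05, 1, 0],
  [0, 0, 1, 0],
  [0, 0, 1, 0],
  [0, 0, 0.7, 0],
  [0, 0, 0, 0],
])

```text
clock: 38.07
eef_pos: [0.4183, 0.0509, 0.0258]
tool_rot: [-0.139, 0.99, -0.0, -0.002]
ft_force: [0.3, 0.7, -0.3]
grip_width: 0.0427
grasp_force: 0.0
```

apply_moves([
  [0, 0, 0, 0],
  [0, 0, 0, 0],
  [0, 0, 0, 0],
  [0, 0, 0, 0],
  [0, 0, 0, 0],
], claw=0.79)

```text
clock: 38.48
eef_pos: [0.4213, 0.0513, 0.0288]
tool_rot: [-0.139, 0.99, -0.0, 0.001]
ft_force: [0.3, -0.2, 3.1]
grip_width: 0.018
grasp_force: 2.3
```

apply_moves([
  [0, 0, 0, 0],
  [0, 0, 0, 0],
  [0, 0, -0.2, 0],
  [0, 0, -0.2, 0],
  [0, 0, -0.2, 0],
])

```text
clock: 38.9
eef_pos: [0.4201, 0.0512, 0.0402]
tool_rot: [-0.139, 0.99, -0.0, -0.0]
ft_force: [1.3, -1.0, -1.0]
grip_width: 0.018
grasp_force: 1.3
```

apply_moves([
  [0, 0, -0.3, 0],
  [0, 0, -0.3, 0],
  [0, 0, -0.3, 0],
  [0, 0, -0.3, 0],
  [0, 0, -0.3, 0],
])

```text
clock: 39.32
eef_pos: [0.4205, 0.0513, 0.0707]
tool_rot: [-0.139, 0.99, 0.0, 0.0]
ft_force: [0.4, -0.3, 0.8]
grip_width: 0.0179
grasp_force: 1.3
```

apply_moves([
  [0, 0, -0.3, 0],
  [0, 0, -0.3, 0],
  [0, 0, -0.3, 0],
  [0, 0, -0.3, 0],
  [0, 0, -0.3, 0],
])

```text
clock: 39.73
eef_pos: [0.4204, 0.0513, 0.1005]
tool_rot: [-0.139, 0.99, -0.0, 0.0]
ft_force: [-0.2, -0.5, -0.4]
grip_width: 0.0182
grasp_force: 1.2
```

apply_moves([
  [0, 0, -0.3, 0],
  [0, 0, -0.3, 0],
  [0, 0, -0.3, 0],
  [0, 0, -0.3, 0],
  [0, 0, -0.3, 0],
])

```text
clock: 40.15
eef_pos: [0.4204, 0.0513, 0.1305]
tool_rot: [-0.139, 0.99, -0.0, 0.0]
ft_force: [-0.4, -0.1, 0.4]
grip_width: 0.018
grasp_force: 1.2
```

apply_moves([
  [0, 0, -0.3, 0],
  [0, 0, -0.3, 0],
  [0, 0, -0.3, 0],
  [0, 0, -0.3, 0],
  [0, 0, -0.3, 0],
])

```text
clock: 40.57
eef_pos: [0.4203, 0.0513, 0.1605]
tool_rot: [-0.139, 0.99, 0.0, -0.0]
ft_force: [0.2, -0.7, -0.7]
grip_width: 0.0181
grasp_force: 1.2
```

```bash
python3 -c "
from h import *
grid()"
```

```text
x from 0.04 step -0.005
-0.020 ......WWWWWWWWWWWWWWWW.WW.
-0.030 ..cWWWWWWWWWWWWWWWWWWWWW..
-0.040 ccWWWWWWWWWWWWWWWWWWWWWW..
-0.050 ccWWWWWWWWWWWWWWWWWWWWWWWW
-0.060 WWWWWWWWWWWWWWWWWWWWWWWWWc
-0.070 WWWWWWWWWWWWWWWWWWWWWWccc.
-0.080 WWWWWWWWWWWWWWWWWWWcccccc.
-0.090 WWWWWWWWWWWWWWWWWccccccccc
-0.100 WWWWWWWWWWWWWWcccccccccccc
-0.110 WWWWWWWWWWWWccccccccccccc.
-0.120 WWWWWWWWWccccccccccccc....
-0.130 WWWWWWcccccccccccccc......
-0.140 WWWWccccccccccccc.........
-0.150 ..ccWccccccccc............
-0.160 .WWWcccccccc..............
```

apply_moves([
  [0, 0, -0.7, 0.11],
  [0, 0, -0.7, 0.11],
  [0, 0, -0.7, 0.11],
  [0, 0, -0.7, 0.11],
  [0, 0, -0.7, 0.11],
], claw=0.8)

```text
clock: 41.03
eef_pos: [0.4202, 0.0513, 0.2306]
tool_rot: [0.151, 0.989, -0.0, -0.0]
ft_force: [1.0, 0.1, -0.9]
grip_width: 0.0176
grasp_force: 16.4
```

apply_moves([
  [0, 0, -0.7, 0.11],
  [0, 0, -0.7, 0.11],
  [0, 0, 0, 0.11],
  [0, 0, 0, 0.11],
  [0, 0, 0, 0.11],
])

```text
clock: 41.45
eef_pos: [0.4205, 0.0513, 0.2583]
tool_rot: [0.425, 0.905, 0.0, 0.0]
ft_force: [0.1, -0.3, -0.1]
grip_width: 0.0171
grasp_force: 16.4
```

apply_moves([
  [0, 0, 0, 0.11],
  [0, 0, 0, 0],
  [0, 0, 0, 0],
  [0, 0, 0, 0],
  [0, 0, 0, 0],
])

```text
clock: 41.87
eef_pos: [0.4203, 0.0513, 0.2579]
tool_rot: [0.473, 0.881, -0.0, -0.0]
ft_force: [0.8, -0.5, -0.8]
grip_width: 0.0175
grasp_force: 16.4
```

```bash
python3 -c "
from h import *
rel([.4963-.033,-.3843+.05,.26]);grid()"
```

```text
yaw now 123.5 roll units 0.0 rows 0.0 shift units [-17.26  -8.85  -0.11] q6 63.4
x from 0.04 step -0.005
-0.020 WWWW..W###c...............
-0.030 WWWWWWWccc................
-0.040 WWWWWWWWWW................
-0.050 WWWWWWWWWWW...............
-0.060 WWWWWW.WWWWc..............
-0.070 cW......WWWc..............
-0.080 .........WWW..............
-0.090 .........WWWc.............
-0.100 .........WWWWc............
-0.110 ..........Wccr............
-0.120 ...........ccc............
-0.130 ...........cccr...........
-0.140 ...........cccc...........
-0.150 ............ccc...........
-0.160 ..........................
```

The lean is only about 13° this time, tip 24 mm past the pads. I'll carry it to slot 4.

apply_moves([
  [-0.96, -0.44, 0, 0],
  [-0.96, -0.44, 0, 0],
  [-0.96, -0.44, 0, 0],
  [-0.96, -0.44, 0, 0],
  [-0.96, -0.44, 0, 0],
])

```text
clock: 42.33
eef_pos: [0.4366, -0.054, 0.2579]
tool_rot: [0.473, 0.881, 0.0, 0.0]
ft_force: [0.0, 0.2, -0.9]
grip_width: 0.0173
grasp_force: 16.4
```

apply_moves([
  [-0.96, -0.44, 0, 0],
  [-0.96, -0.44, 0, 0],
  [-0.96, -0.44, 0, 0],
  [-0.96, -0.44, 0, 0],
  [-0.96, -0.44, 0, 0],
])

```text
clock: 42.75
eef_pos: [0.4527, -0.1585, 0.2579]
tool_rot: [0.474, 0.881, 0.0, -0.0]
ft_force: [0.3, -0.2, -0.8]
grip_width: 0.0177
grasp_force: 16.4
```

apply_moves([
  [-0.96, -0.44, 0, 0],
  [-0.96, -0.44, 0, 0],
  [-0.96, -0.44, 0, 0],
  [-0.96, -0.44, 0, 0],
  [-0.96, -0.44, 0, 0],
])

```text
clock: 43.17
eef_pos: [0.4688, -0.2629, 0.2578]
tool_rot: [0.474, 0.881, 0.0, -0.0]
ft_force: [-0.1, 0.8, -0.4]
grip_width: 0.0172
grasp_force: 16.4
```

apply_moves([
  [-0.96, -0.44, 0, 0],
  [-0.96, -0.44, 0, 0],
  [-0.95, -0.45, 0, 0],
  [-0.95, -0.45, 0, 0],
  [-0.94, -0.45, 0, 0],
])

```text
clock: 43.58
eef_pos: [0.484, -0.3669, 0.2576]
tool_rot: [0.474, 0.881, 0.0, -0.0]
ft_force: [0.1, 1.1, -0.5]
grip_width: 0.0174
grasp_force: 16.4
```

apply_moves([
  [0, 0, 0, 0],
  [0, 0, 0, 0],
  [0, 0, 0, 0],
  [0, 0, 0, 0],
  [0, 0, 0, 0],
])

```text
clock: 44.0
eef_pos: [0.484, -0.365, 0.2581]
tool_rot: [0.473, 0.881, 0.0, -0.0]
ft_force: [-0.9, -0.4, -1.0]
grip_width: 0.0172
grasp_force: 16.4
```

```bash
python3 -c "
from h import *
rel([.4963,-.3844,.2579]);grid()"
```

```text
yaw now 123.5 roll units 0.0 rows 0.0 shift units [-1.15 -0.02  0.01] q6 19.5
x from 0.04 step -0.005
-0.020 ......WWc##c###WWWWWWWWWWW
-0.030 ......WWWcc.WccccWWWWWWWWW
-0.040 .......WWWW.....rccccWWWWW
-0.050 .......WWWW..........WcccW
-0.060 ........WWWW............Wc
-0.070 .........WWW..............
-0.080 .........WWW..............
-0.090 .........WWWW.............
-0.100 .........WWWWW............
-0.110 ..........Wccc............
-0.120 ...........ccc......WWWW..
-0.130 ...........ccc......WWWW..
-0.140 ............ccc.....WWWW..
-0.150 ............cccc....WWWW..
-0.160 ....................WWWW..
```

apply_moves([
  [0, 0, 0.4, 0],
  [0, 0, 0.5, 0],
  [0, 0, 0.5, 0],
  [0, 0, 0.5, 0],
  [0, 0, 0.4, 0],
])

```text
clock: 44.47
eef_pos: [0.4833, -0.3653, 0.2097]
tool_rot: [0.474, 0.881, 0.0, -0.001]
ft_force: [-1.2, 0.4, -0.3]
grip_width: 0.0175
grasp_force: 16.4
```

apply_moves([
  [0, 0, 0, 0],
  [0, 0, 0, 0],
  [0, 0, 0, 0],
  [-0.2, 0, 0, 0],
  [-0.2, 0, 0, 0],
], claw=0.79)

```text
clock: 44.88
eef_pos: [0.4889, -0.373, 0.2127]
tool_rot: [0.474, 0.881, -0.0, 0.001]
ft_force: [0.2, 0.4, -0.0]
grip_width: 0.018
grasp_force: 1.6
```

apply_moves([
  [-0.2, 0, 0, 0],
  [-0.2, 0, 0, 0],
  [-0.2, 0, 0, 0],
  [-0.2, 0, 0, 0],
  [-0.1, 0, 0, 0],
])

```text
clock: 45.3
eef_pos: [0.4986, -0.3882, 0.2118]
tool_rot: [0.474, 0.88, -0.0, 0.0]
ft_force: [-0.2, -0.2, -0.6]
grip_width: 0.0177
grasp_force: 1.6
```

```bash
python3 -c "
from h import *
rel([.4963,-.3844,.2579]);grid();print(bot.get_obs()['ft_force'])"
```

```text
yaw now 123.4 roll units 0.0 rows 0.0 shift units [ 0.22  0.01 -2.31] q6 18.7
x from 0.04 step -0.005
-0.020 ......WWc##c.........rcccc
-0.030 ......WWcc...............W
-0.040 ......WWWW................
-0.050 ......WWWW................
-0.060 ......WWWW................
-0.070 .......WWW.....WWWW.......
-0.080 ......WWWW.....WWWW.......
-0.090 .......WWW....WWWWW.......
-0.100 ......WWWWW....WWWW.......
-0.110 .......WWW.....WWWW.......
-0.120 rrrrrrccccc##rcWWWWr.....W
-0.130 rrrrrr#ccccrrrcWWWWcr....W
-0.140 rrrrrrrrrrrrrrrrrcrrrr...W
-0.150 rrrrrrrrrrrrrrrrrrrrrr....
-0.160 rrrrrrrrrrrrrrrrrrrrrr....
[-0.0659545  -0.78010275 -0.4979907 ]
```

Upright in the slot mouth. I'll lower it and release, then turn towards the next marker (yaw 12, so tool yaw about 192).

apply_moves([
  [0, 0, 0.5, 0],
  [0, 0, 0.5, 0],
  [0, 0, 0.5, 0],
  [0, 0, 0.5, 0],
  [0, 0, 0.5, 0],
])

```text
clock: 45.77
eef_pos: [0.4978, -0.3871, 0.1601]
tool_rot: [0.474, 0.881, 0.0, -0.001]
ft_force: [0.0, -0.1, -0.1]
grip_width: 0.018
grasp_force: 1.6
```

apply_moves([
  [0, 0, 0.1, 0],
  [0, 0, 0, 0],
  [0, 0, 0, 0],
  [0, 0, 0, 0],
  [0, 0, 0, 0],
])

```text
clock: 46.18
eef_pos: [0.4987, -0.3879, 0.1608]
tool_rot: [0.474, 0.881, -0.0, 0.001]
ft_force: [-0.1, -0.1, -0.2]
grip_width: 0.018
grasp_force: 1.6
```

apply_moves([
  [0, 0, 0, 0],
  [0, 0, 0, 0],
  [0, 0, 0, 0],
  [0, 0, 0, 0],
  [0, 0, -0.5, 0],
], claw=0.6)

```text
clock: 46.6
eef_pos: [0.4972, -0.3867, 0.1681]
tool_rot: [0.474, 0.881, 0.0, -0.002]
ft_force: [-0.3, -0.4, -0.3]
grip_width: 0.034
grasp_force: 0.0
```

apply_moves([
  [0, 0, -1, 0],
  [0, 0, -1, 0],
  [0, 0, -1, 0],
  [0, 0, -1, 0],
  [0, 0, -1, 0],
])

```text
clock: 47.02
eef_pos: [0.4983, -0.3875, 0.2719]
tool_rot: [0.474, 0.881, -0.0, 0.0]
ft_force: [-0.3, -1.1, 0.2]
grip_width: 0.0341
grasp_force: 0.0
```

apply_moves([
  [0, 0, 0, -0.11],
  [0, 0, 0, -0.11],
  [0, 0, 0, -0.11],
  [0, 0, 0, -0.11],
  [0, 0, 0, -0.11],
], claw=0.5)

```text
clock: 47.43
eef_pos: [0.4983, -0.3876, 0.2709]
tool_rot: [0.202, 0.979, -0.0, 0.0]
ft_force: [0.3, -0.6, -0.0]
grip_width: 0.0428
grasp_force: 0.0
```

apply_moves([
  [0, 0, 0, -0.11],
  [0, 0, 0, -0.11],
  [0, 0, 0, -0.11],
  [0, 0, 0, -0.11],
  [0, 0, 0, -0.11],
])

```text
clock: 47.85
eef_pos: [0.4984, -0.3876, 0.2708]
tool_rot: [-0.085, 0.996, -0.0, 0.0]
ft_force: [0.4, 0.3, 0.5]
grip_width: 0.0428
grasp_force: 0.0
```

```bash
python3 -c "
from h import *
for o in markers(cam('top')):print(o)
rel([.6346-.0605,-.0545-.0128,.1]);p=bot.get_obs()['eef_pos']
c=cam('scene');hsv=cv2.cvtColor(c['image'],cv2.COLOR_BGR2HSV)
s3=np.array([.4734,-.3492,0]);d=np.array([.545,-.839,0])
for z in np.arange(.16,.08,-.01):
  s=''
  for x in np.arange(.1,-.1,-.005):
    u=proj(c,[s3+x*d+[0,0,z]])[0].round().astype(int);h=hsv[u[1],u[0]];s+='W' if h[1]<45 and h[2]>105 else '.'
  print(round(z,3),s)"
```

```text
(array([0.6267, 0.043 ]), 11.3, 0.139, (286, 178), 8.0)
(array([ 0.6347, -0.0549]), 12.2, 0.14, (330, 176), 8.4)
yaw now -170.1 roll units 0.0 rows 0.0 shift units [-6.49 15.12  8.54] q6 -47.8
0.16 ........................................
0.15 ........................................
0.14 .WWWW....WWWW...........................
0.13 .WWWW....WWWW...........................
0.12 .WWWW....WWWW...........................
0.11 .WWWW....WWWW...........................
0.1 .WWWW....WWWW...........................
0.09 .WWWW....WWWW...........................
```

apply_moves([
  [0, 0, 0, -0.04],
  [-0.43, 0.94, 0, 0],
  [-0.43, 0.94, 0, 0],
  [-0.43, 0.94, 0.3, 0],
  [-0.43, 0.94, 0.5, 0],
])

```text
clock: 48.37
eef_pos: [0.5173, -0.3066, 0.2556]
tool_rot: [-0.101, 0.995, -0.001, 0.001]
ft_force: [-0.3, -0.9, 0.1]
grip_width: 0.0428
grasp_force: 0.0
```

apply_moves([
  [-0.43, 0.94, 0.7, 0],
  [-0.43, 0.94, 0.7, 0],
  [-0.43, 0.94, 0.7, 0],
  [-0.43, 0.94, 0.7, 0],
  [-0.43, 0.94, 0.7, 0],
])

```text
clock: 48.78
eef_pos: [0.5397, -0.2052, 0.184]
tool_rot: [-0.101, 0.995, -0.0, 0.0]
ft_force: [-0.3, -0.1, -0.6]
grip_width: 0.0427
grasp_force: 0.0
```

apply_moves([
  [-0.43, 0.94, 0.7, 0],
  [-0.43, 0.94, 0.7, 0],
  [-0.43, 0.94, 0.7, 0],
  [-0.43, 0.94, 0.7, 0],
  [-0.43, 0.94, 0.7, 0],
])

```text
clock: 49.2
eef_pos: [0.5627, -0.1043, 0.1139]
tool_rot: [-0.101, 0.995, -0.0, 0.0]
ft_force: [-0.0, -0.3, -0.1]
grip_width: 0.0428
grasp_force: 0.0
```

apply_moves([
  [-0.43, 0.94, 0.7, 0],
  [0, 0, 0, 0],
  [0, 0, 0, 0],
  [0, 0, 0, 0],
  [0, 0, 0, 0],
])

```text
clock: 49.62
eef_pos: [0.5675, -0.0861, 0.101]
tool_rot: [-0.102, 0.995, -0.0, 0.001]
ft_force: [0.9, 0.4, -0.6]
grip_width: 0.0429
grasp_force: 0.0
```

```bash
python3 -c "
from h import *
rel([.5741,-.068,.028]);wmark()"
```

```text
yaw now -168.3 roll units 0.0 rows 0.0 shift units [-0.51  0.82  3.65] q6 -20.3
ends [[0.5985, 0.0356], [0.5571, 0.0275]] w 0.0159 ang 10.5 [490. 303.]
ends [[0.5665, -0.0701], [0.6552, -0.0497]] w 0.0158 ang 13.5 [344. 319.]
```

apply_moves([
  [-0.51, 0.82, 0, 0],
  [0, 0, 1, 0],
  [0, 0, 1, 0],
  [0, 0, 1, 0],
  [0, 0, 0.65, 0],
])

```text
clock: 50.08
eef_pos: [0.573, -0.0679, 0.026]
tool_rot: [-0.102, 0.995, -0.0, -0.0]
ft_force: [-0.1, 0.9, -0.5]
grip_width: 0.0426
grasp_force: 0.0
```

apply_moves([
  [0, 0, 0, 0],
  [0, 0, 0, 0],
  [0, 0, 0, 0],
  [0, 0, 0, 0],
  [0, 0, 0, 0],
], claw=0.79)

```text
clock: 50.5
eef_pos: [0.5745, -0.0673, 0.0283]
tool_rot: [-0.103, 0.995, -0.0, 0.001]
ft_force: [0.3, -0.6, -0.2]
grip_width: 0.0178
grasp_force: 1.4
```

apply_moves([
  [0, 0, 0, 0],
  [0, 0, 0, 0],
  [0, 0, -0.2, 0],
  [0, 0, -0.2, 0],
  [0, 0, -0.2, 0],
])

```text
clock: 50.92
eef_pos: [0.5735, -0.0669, 0.0394]
tool_rot: [-0.103, 0.995, -0.0, 0.0]
ft_force: [0.3, 0.3, 0.6]
grip_width: 0.0177
grasp_force: 1.3
```

apply_moves([
  [0, 0, -0.3, 0],
  [0, 0, -0.3, 0],
  [0, 0, -0.3, 0],
  [0, 0, -0.3, 0],
  [0, 0, -0.3, 0],
])

```text
clock: 51.33
eef_pos: [0.5737, -0.067, 0.0698]
tool_rot: [-0.103, 0.995, -0.0, 0.0]
ft_force: [-0.5, 0.1, -0.1]
grip_width: 0.0181
grasp_force: 1.3
```

apply_moves([
  [0, 0, -0.3, 0],
  [0, 0, -0.3, 0],
  [0, 0, -0.3, 0],
  [0, 0, -0.3, 0],
  [0, 0, -0.3, 0],
])

```text
clock: 51.75
eef_pos: [0.5734, -0.067, 0.0995]
tool_rot: [-0.103, 0.995, 0.0, -0.0]
ft_force: [-0.1, 1.2, -1.1]
grip_width: 0.0176
grasp_force: 1.2
```

apply_moves([
  [0, 0, -0.3, 0],
  [0, 0, -0.3, 0],
  [0, 0, -0.3, 0],
  [0, 0, -0.3, 0],
  [0, 0, -0.3, 0],
])

```text
clock: 52.17
eef_pos: [0.5735, -0.067, 0.1295]
tool_rot: [-0.103, 0.995, 0.0, -0.0]
ft_force: [0.7, -0.3, -0.4]
grip_width: 0.018
grasp_force: 1.2
```

apply_moves([
  [0, 0, -0.3, 0],
  [0, 0, -0.3, 0],
  [0, 0, -0.3, 0],
  [0, 0, -0.3, 0],
  [0, 0, -0.3, 0],
])

```text
clock: 52.58
eef_pos: [0.5734, -0.067, 0.1595]
tool_rot: [-0.103, 0.995, 0.0, -0.0]
ft_force: [-0.2, 0.4, -0.8]
grip_width: 0.0176
grasp_force: 1.2
```

apply_moves([
  [0, 0, -0.7, 0.11],
  [0, 0, -0.7, 0.11],
  [0, 0, -0.7, 0.11],
  [0, 0, -0.7, 0.11],
  [0, 0, -0.7, 0.11],
], claw=0.8)

```text
clock: 53.0
eef_pos: [0.5733, -0.0669, 0.2299]
tool_rot: [0.187, 0.982, -0.0, -0.0]
ft_force: [-0.0, 0.1, -0.7]
grip_width: 0.0179
grasp_force: 16.7
```

apply_moves([
  [0, 0, -0.7, 0.11],
  [0, 0, -0.7, 0.11],
  [0, 0, 0, 0.11],
  [0, 0, 0, 0.11],
  [0, 0, 0, 0.11],
])

```text
clock: 53.42
eef_pos: [0.5736, -0.067, 0.2577]
tool_rot: [0.458, 0.889, 0.0, 0.0]
ft_force: [-0.2, 0.1, -1.2]
grip_width: 0.0176
grasp_force: 16.7
```

apply_moves([
  [0, 0, 0, 0.04],
  [0, 0, 0, 0],
  [0, 0, 0, 0],
  [0, 0, 0, 0],
  [0, 0, 0, 0],
])

```text
clock: 53.83
eef_pos: [0.5734, -0.067, 0.2569]
tool_rot: [0.474, 0.881, -0.0, -0.0]
ft_force: [-0.1, 0.5, -0.4]
grip_width: 0.0178
grasp_force: 16.7
```

```bash
python3 -c "
from h import *
rel([.4734,-.3492,.26]);grid()"
```

```text
yaw now 123.5 roll units 0.0 rows 0.0 shift units [ -9.02 -11.95  -0.15] q6 49.9
x from 0.04 step -0.005
-0.020 .......c##c...............
-0.030 .......Wccc........rr#rrrr
-0.040 .......WWWW........rrrrrrr
-0.050 ........WWWW.......rrrrrrr
-0.060 ........WWWW.......rrrrrrr
-0.070 .........WWWW......rrrrrrr
-0.080 .........WWWW......rrrrrrr
-0.090 ..........WWWW.....rrrrrrr
-0.100 ..........WWWW.....rrrrrrr
-0.110 ........rrrWWcr........rrr
-0.120 rrrrr.W.....ccc...........
-0.130 ............cccr..........
-0.140 .............ccc..........
-0.150 .............ccc..........
-0.160 ..........................
```

apply_moves([
  [-0.6, -0.92, 0, 0],
  [-0.6, -0.92, 0, 0],
  [-0.6, -0.92, 0, 0],
  [-0.6, -0.92, 0, 0],
  [-0.6, -0.92, 0, 0],
])

```text
clock: 54.3
eef_pos: [0.5292, -0.1685, 0.2569]
tool_rot: [0.474, 0.881, -0.0, 0.0]
ft_force: [-0.4, -0.0, -0.3]
grip_width: 0.0174
grasp_force: 16.8
```

apply_moves([
  [-0.6, -0.92, 0, 0],
  [-0.6, -0.92, 0, 0],
  [-0.6, -0.92, 0, 0],
  [-0.6, -0.92, 0, 0],
  [-0.6, -0.92, 0, 0],
])

```text
clock: 54.72
eef_pos: [0.4854, -0.2694, 0.257]
tool_rot: [0.474, 0.881, 0.0, 0.0]
ft_force: [-0.3, 0.1, -1.0]
grip_width: 0.0177
grasp_force: 16.8
```

apply_moves([
  [-0.6, -0.92, 0, 0],
  [-0.6, -0.92, 0, 0],
  [-0.53, -0.91, 0, 0],
  [0, 0, 0, 0],
  [0, 0, 0, 0],
])

```text
clock: 55.13
eef_pos: [0.4586, -0.3285, 0.2568]
tool_rot: [0.475, 0.88, 0.0, -0.0]
ft_force: [-0.3, -0.2, -0.3]
grip_width: 0.0173
grasp_force: 16.8
```

apply_moves([
  [0, 0, 0, 0],
  [0, 0, 0, 0],
  [0, 0, 0, 0],
  [0, 0, 0, 0],
  [0, 0, 0, 0],
])

```text
clock: 55.55
eef_pos: [0.4595, -0.327, 0.257]
tool_rot: [0.473, 0.881, 0.0, 0.0]
ft_force: [-0.1, -0.0, 0.0]
grip_width: 0.0177
grasp_force: 16.8
```

```bash
python3 -c "
from h import *
rel([.4734,-.3492,.2569]);grid()"
```

```text
yaw now 123.5 roll units 0.0 rows 0.0 shift units [-1.31 -0.03  0.  ] q6 21.1
x from 0.04 step -0.005
-0.020 .......Wc##c.......cc##cWW
-0.030 .......Wccc...........cccc
-0.040 ........WWW...............
-0.050 ........WWWW..............
-0.060 .........WWW..............
-0.070 .........WWWW.............
-0.080 ..........WWW.............
-0.090 ..........WWWW............
-0.100 ...........WWW............
-0.110 ...........cccc........W..
-0.120 ............ccc......WWWW.
-0.130 ............cccc.....WWWW.
-0.140 .............ccc.....WWWW.
-0.150 .............Wcc.....WWWW.
-0.160 .....................WWWW.
```

apply_moves([
  [0, 0, 0.4, 0],
  [0, 0, 0.5, 0],
  [0, 0, 0.5, 0],
  [0, 0, 0.5, 0],
  [0, 0, 0.4, 0],
])

```text
clock: 56.02
eef_pos: [0.4584, -0.3272, 0.2088]
tool_rot: [0.474, 0.881, 0.0, -0.001]
ft_force: [-0.4, -0.1, -0.4]
grip_width: 0.0176
grasp_force: 16.8
```

apply_moves([
  [0, 0, 0, 0],
  [0, 0, 0, 0],
  [0, 0, 0, 0],
  [-0.2, 0, 0, 0],
  [-0.2, 0, 0, 0],
], claw=0.79)

```text
clock: 56.43
eef_pos: [0.464, -0.3348, 0.2117]
tool_rot: [0.474, 0.881, -0.0, 0.001]
ft_force: [-0.6, -0.4, 0.5]
grip_width: 0.0177
grasp_force: 1.7
```

apply_moves([
  [-0.2, 0, 0, 0],
  [-0.2, 0, 0, 0],
  [-0.2, 0, 0, 0],
  [-0.2, 0, 0, 0],
  [-0.1, 0, 0, 0],
])

```text
clock: 56.85
eef_pos: [0.4738, -0.3499, 0.2108]
tool_rot: [0.474, 0.88, -0.0, 0.0]
ft_force: [-0.2, -0.0, 0.1]
grip_width: 0.0178
grasp_force: 1.7
```

```bash
python3 -c "
from h import *
rel([.4734,-.3492,.2569]);grid();print(bot.get_obs()['ft_force'])"
```

```text
yaw now 123.4 roll units 0.0 rows 0.0 shift units [ 0.04  0.   -2.3 ] q6 20.2
x from 0.04 step -0.005
-0.020 .......Wc##r..............
-0.030 .......Wccc...............
-0.040 ......WWWWW...............
-0.050 .......WWW................
-0.060 .......WWWW...............
-0.070 .......WWW......WWW.....WW
-0.080 .......WWWW.....WWWW....WW
-0.090 .......WWWW.....WWWW....WW
-0.100 .......WWWW.....WWWW....WW
-0.110 .......cWWW.....WWW.....WW
-0.120 rrrrrrrccccrr##cWWWW##rrWW
-0.130 rrrrrr#ccccrrrrcWWWWrrrcWW
-0.140 rrrrrrrrrrrrrrrrrrrrrrrrrr
-0.150 rrrrrrrrrrrrrrrrrrrrrrrrrr
-0.160 rrrrrrrrrrrrrrrrrrrrrrrrrr
[ 0.65285765  0.0939242  -0.20692911]
```

Upright again. I'll lower, release, and go for the last marker seen.

apply_moves([
  [0, 0, 0.5, 0],
  [0, 0, 0.5, 0],
  [0, 0, 0.5, 0],
  [0, 0, 0.5, 0],
  [0, 0, 0.5, 0],
])

```text
clock: 57.32
eef_pos: [0.4729, -0.3489, 0.1592]
tool_rot: [0.474, 0.881, 0.0, -0.001]
ft_force: [0.7, -0.8, 0.2]
grip_width: 0.0179
grasp_force: 1.7
```

apply_moves([
  [0, 0, 0.1, 0],
  [0, 0, 0, 0],
  [0, 0, 0, 0],
  [0, 0, 0, 0],
  [0, 0, 0, 0],
])

```text
clock: 57.73
eef_pos: [0.4738, -0.3496, 0.1595]
tool_rot: [0.474, 0.881, -0.0, 0.001]
ft_force: [0.3, 0.4, -0.6]
grip_width: 0.0181
grasp_force: 1.7
```

apply_moves([
  [0, 0, 0, 0],
  [0, 0, 0, 0],
  [0, 0, 0, 0],
  [0, 0, 0, 0],
  [0, 0, -0.5, 0],
], claw=0.6)

```text
clock: 58.15
eef_pos: [0.4723, -0.3485, 0.1672]
tool_rot: [0.474, 0.881, 0.0, -0.002]
ft_force: [0.4, 0.2, -0.3]
grip_width: 0.034
grasp_force: 0.0
```

apply_moves([
  [0, 0, -1, 0],
  [0, 0, -1, 0],
  [0, 0, -1, 0],
  [0, 0, -1, 0],
  [0, 0, -1, 0],
])

```text
clock: 58.57
eef_pos: [0.4734, -0.3493, 0.2709]
tool_rot: [0.474, 0.881, -0.0, 0.0]
ft_force: [0.4, 0.7, -1.0]
grip_width: 0.0341
grasp_force: 0.0
```

apply_moves([
  [0, 0, 0, -0.114],
  [0, 0, 0, -0.114],
  [0, 0, 0, -0.114],
  [0, 0, 0, -0.114],
  [0, 0, 0, -0.114],
], claw=0.5)

```text
clock: 58.98
eef_pos: [0.4735, -0.3494, 0.2699]
tool_rot: [0.191, 0.982, -0.0, 0.0]
ft_force: [-0.0, 1.2, -0.1]
grip_width: 0.0429
grasp_force: 0.0
```

apply_moves([
  [0, 0, 0, -0.114],
  [0, 0, 0, -0.114],
  [0, 0, 0, -0.114],
  [0, 0, 0, -0.114],
  [0, 0, 0, -0.114],
])

```text
clock: 59.4
eef_pos: [0.4734, -0.3494, 0.2698]
tool_rot: [-0.106, 0.994, -0.0, 0.0]
ft_force: [-0.8, 0.7, 0.6]
grip_width: 0.0429
grasp_force: 0.0
```

```bash
python3 -c "
from h import *
for o in markers(cam('top')):print(o)
rel([.6267-.0608,.0432-.0124,.1])
c=cam('scene');hsv=cv2.cvtColor(c['image'],cv2.COLOR_BGR2HSV)
s3=np.array([.4734,-.3492,0]);d=np.array([.545,-.839,0])
for z in np.arange(.16,.08,-.01):
  s=''
  for x in np.arange(.1,-.1,-.005):
    u=proj(c,[s3+x*d+[0,0,z]])[0].round().astype(int);h=hsv[u[1],u[0]];s+='W' if h[1]<45 and h[2]>105 else '.'
  print(round(z,3),s)"
```

```text
(array([0.6266, 0.0433]), 11.9, 0.139, (285, 178), 8.0)
yaw now -167.6 roll units 0.0 rows 0.0 shift units [-8.58 17.58  8.49] q6 -48.8
0.16 ........................................
0.15 ........................................
0.14 .WWWW....WWWW.....WWWW..................
0.13 .WWWW....WWWW.....WWW...................
0.12 .WWWW....WWWW.....WWWW..................
0.11 .WWWW....WWWW.....WWW...................
0.1 .WWWW....WWWW.....WWWW..................
0.09 .WWWW....WWWW.....WWW...................
```

apply_moves([
  [-0.48, 0.98, 0, 0],
  [-0.48, 0.98, 0, 0],
  [-0.48, 0.98, 0.3, 0],
  [-0.48, 0.98, 0.5, 0],
  [-0.48, 0.98, 0.5, 0],
])

```text
clock: 59.92
eef_pos: [0.5008, -0.2429, 0.2437]
tool_rot: [-0.101, 0.995, -0.001, 0.001]
ft_force: [0.7, 0.0, -0.3]
grip_width: 0.0427
grasp_force: 0.0
```

apply_moves([
  [-0.48, 0.98, 0.6, 0],
  [-0.48, 0.98, 0.6, 0],
  [-0.48, 0.98, 0.6, 0],
  [-0.48, 0.98, 0.6, 0],
  [-0.48, 0.98, 0.6, 0],
])

```text
clock: 60.33
eef_pos: [0.5276, -0.1368, 0.183]
tool_rot: [-0.101, 0.995, -0.0, 0.0]
ft_force: [0.2, 1.3, 0.5]
grip_width: 0.0427
grasp_force: 0.0
```

apply_moves([
  [-0.48, 0.98, 0.6, 0],
  [-0.48, 0.98, 0.6, 0],
  [-0.48, 0.98, 0.6, 0],
  [-0.48, 0.98, 0.6, 0],
  [-0.48, 0.98, 0.6, 0],
])

```text
clock: 60.75
eef_pos: [0.5547, -0.031, 0.123]
tool_rot: [-0.101, 0.995, -0.0, 0.0]
ft_force: [0.4, 0.3, -0.6]
grip_width: 0.0429
grasp_force: 0.0
```

apply_moves([
  [-0.47, 0.98, 0.6, 0],
  [-0.46, 0.96, 0.5, 0],
  [-0.46, 0.95, 0, 0],
  [0, 0, 0, 0],
  [0, 0, 0, 0],
])

```text
clock: 61.17
eef_pos: [0.5699, 0.0311, 0.1011]
tool_rot: [-0.103, 0.995, -0.0, 0.0]
ft_force: [0.7, 0.1, -0.0]
grip_width: 0.0427
grasp_force: 0.0
```

```bash
python3 -c "
from h import *
rel([.6267-.0608,.0432-.0126,.028]);wmark()"
```

```text
yaw now -168.2 roll units 0.0 rows 0.0 shift units [0.2  0.02 3.66] q6 -8.7
ends [[0.7741, -0.0824], [0.7252, -0.0444]] w 0.0131 ang 141.8 [149. 449.]
ends [[0.5586, 0.0285], [0.6474, 0.0472]] w 0.0161 ang 12.5 [318. 300.]
```

apply_moves([
  [0.2, 0, 0, 0],
  [0, 0, 1, 0],
  [0, 0, 1, 0],
  [0, 0, 1, 0],
  [0, 0, 0.65, 0],
])

```text
clock: 61.63
eef_pos: [0.5644, 0.0279, 0.0267]
tool_rot: [-0.101, 0.995, -0.0, -0.001]
ft_force: [-0.5, -0.2, -1.1]
grip_width: 0.0429
grasp_force: 0.0
```

apply_moves([
  [0, 0, 0, 0],
  [0, 0, 0, 0],
  [0, 0, 0, 0],
  [0, 0, 0, 0],
  [0, 0, 0, 0],
], claw=0.79)

```text
clock: 62.05
eef_pos: [0.5666, 0.0292, 0.0293]
tool_rot: [-0.103, 0.995, -0.0, 0.001]
ft_force: [0.1, 0.4, -0.3]
grip_width: 0.0179
grasp_force: 1.8
```

apply_moves([
  [0, 0, 0, 0],
  [0, 0, 0, 0],
  [0, 0, -0.2, 0],
  [0, 0, -0.2, 0],
  [0, 0, -0.2, 0],
])

```text
clock: 62.47
eef_pos: [0.5657, 0.0294, 0.0404]
tool_rot: [-0.103, 0.995, -0.0, 0.0]
ft_force: [0.9, 0.4, 0.1]
grip_width: 0.0177
grasp_force: 1.2
```

apply_moves([
  [0, 0, -0.3, 0],
  [0, 0, -0.3, 0],
  [0, 0, -0.3, 0],
  [0, 0, -0.3, 0],
  [0, 0, -0.3, 0],
])

```text
clock: 62.88
eef_pos: [0.5658, 0.0294, 0.0707]
tool_rot: [-0.103, 0.995, -0.0, 0.0]
ft_force: [0.7, 0.1, 0.4]
grip_width: 0.0179
grasp_force: 1.2
```

apply_moves([
  [0, 0, -0.3, 0],
  [0, 0, -0.3, 0],
  [0, 0, -0.3, 0],
  [0, 0, -0.3, 0],
  [0, 0, -0.3, 0],
])

```text
clock: 63.3
eef_pos: [0.5656, 0.0294, 0.1005]
tool_rot: [-0.103, 0.995, -0.0, -0.0]
ft_force: [0.3, -0.2, -1.1]
grip_width: 0.0181
grasp_force: 1.2
```

apply_moves([
  [0, 0, -0.3, 0],
  [0, 0, -0.3, 0],
  [0, 0, -0.3, 0],
  [0, 0, -0.3, 0],
  [0, 0, -0.3, 0],
])

```text
clock: 63.72
eef_pos: [0.5656, 0.0293, 0.1305]
tool_rot: [-0.103, 0.995, -0.0, -0.0]
ft_force: [-0.6, -0.9, -0.4]
grip_width: 0.0179
grasp_force: 1.2
```

apply_moves([
  [0, 0, -0.3, 0],
  [0, 0, -0.3, 0],
  [0, 0, -0.3, 0],
  [0, 0, -0.3, 0],
  [0, 0, -0.3, 0],
])

```text
clock: 64.13
eef_pos: [0.5656, 0.0294, 0.1605]
tool_rot: [-0.103, 0.995, 0.0, -0.0]
ft_force: [-0.0, -0.8, -0.2]
grip_width: 0.0181
grasp_force: 1.2
```

apply_moves([
  [0, 0, -0.7, 0.11],
  [0, 0, -0.7, 0.11],
  [0, 0, -0.7, 0.11],
  [0, 0, -0.7, 0.11],
  [0, 0, -0.7, 0.11],
], claw=0.8)

```text
clock: 64.55
eef_pos: [0.5655, 0.0294, 0.2309]
tool_rot: [0.187, 0.982, -0.0, -0.0]
ft_force: [0.6, 0.5, 0.2]
grip_width: 0.0173
grasp_force: 16.5
```

apply_moves([
  [0, 0, -0.7, 0.11],
  [0, 0, -0.7, 0.11],
  [0, 0, 0, 0.11],
  [0, 0, 0, 0.11],
  [0, 0, 0, 0.11],
])

```text
clock: 64.97
eef_pos: [0.5658, 0.0294, 0.2587]
tool_rot: [0.458, 0.889, 0.0, 0.0]
ft_force: [0.6, 0.7, -0.9]
grip_width: 0.0176
grasp_force: 16.5
```

apply_moves([
  [0, 0, 0, 0.04],
  [0, 0, 0, 0],
  [0, 0, 0, 0],
  [0, 0, 0, 0],
  [0, 0, 0, 0],
])

```text
clock: 65.38
eef_pos: [0.5656, 0.0294, 0.258]
tool_rot: [0.474, 0.881, -0.0, -0.0]
ft_force: [-0.1, 0.4, -1.4]
grip_width: 0.0174
grasp_force: 16.5
```

```bash
python3 -c "
from h import *
rel([.4505,-.3140,.26]);grid()"
```

```text
yaw now 123.5 roll units 0.0 rows 0.0 shift units [-11.15 -14.27  -0.1 ] q6 59.5
x from 0.04 step -0.005
-0.020 ......Wc##c...............
-0.030 .......c##c...............
-0.040 ........WWWc..............
-0.050 ........WWWWW.............
-0.060 .........WWWWW............
-0.070 ..........WWWW............
-0.080 ..........WWWWc.......rrrr
-0.090 ......W....WWWWrrrrrrr....
-0.100 ........rrrWWWWWr.........
-0.110 .............WWcc.........
-0.120 ..............cccr........
-0.130 ..............cccc........
-0.140 ...............cccc.......
-0.150 ................cc........
-0.160 ..........................
```

apply_moves([
  [-0.61, -0.95, 0, 0],
  [-0.61, -0.95, 0, 0],
  [-0.61, -0.95, 0, 0],
  [-0.61, -0.95, 0, 0],
  [-0.61, -0.95, 0, 0],
])

```text
clock: 65.85
eef_pos: [0.5194, -0.0747, 0.2579]
tool_rot: [0.474, 0.881, -0.0, -0.0]
ft_force: [0.2, 0.4, -0.2]
grip_width: 0.0171
grasp_force: 16.5
```

apply_moves([
  [-0.61, -0.95, 0, 0],
  [-0.61, -0.95, 0, 0],
  [-0.61, -0.95, 0, 0],
  [-0.61, -0.95, 0, 0],
  [-0.61, -0.95, 0, 0],
])

```text
clock: 66.27
eef_pos: [0.4737, -0.178, 0.258]
tool_rot: [0.474, 0.881, 0.0, 0.0]
ft_force: [0.4, -0.5, 0.1]
grip_width: 0.0175
grasp_force: 16.5
```

apply_moves([
  [-0.61, -0.95, 0, 0],
  [-0.61, -0.95, 0, 0],
  [-0.61, -0.95, 0, 0],
  [-0.61, -0.96, 0, 0],
  [-0.61, -0.96, 0, 0],
])

```text
clock: 66.68
eef_pos: [0.4276, -0.2815, 0.258]
tool_rot: [0.474, 0.881, -0.0, 0.0]
ft_force: [0.7, -1.1, 0.0]
grip_width: 0.0177
grasp_force: 16.5
```

apply_moves([
  [0, 0, 0, 0],
  [0, 0, 0, 0],
  [0, 0, 0, 0],
  [0, 0, 0, 0],
  [0, 0, 0, 0],
])

```text
clock: 67.1
eef_pos: [0.4286, -0.2797, 0.258]
tool_rot: [0.473, 0.881, 0.0, 0.0]
ft_force: [-0.5, 0.4, -0.3]
grip_width: 0.0173
grasp_force: 16.6
```

```bash
python3 -c "
from h import *
rel([.4505,-.3140,.258]);grid()"
```

```text
yaw now 123.5 roll units 0.0 rows 0.0 shift units [-2.03 -0.03 -0.  ] q6 23.4
x from 0.04 step -0.005
-0.020 ......Wc###...............
-0.030 .......Wccc...............
-0.040 ........WWWW..............
-0.050 .........WWWW.............
-0.060 .........WWWW.............
-0.070 ..........WWWW............
-0.080 ...........WWWW...........
-0.090 ............WWWW..........
-0.100 ............WWWW..........
-0.110 .............cccr.......WW
-0.120 ..............ccc.......WW
-0.130 ...............ccc......WW
-0.140 ................ccc.....WW
-0.150 ................cc......WW
-0.160 ........................WW
```

apply_moves([
  [0, 0, 0.4, 0],
  [0, 0, 0.4, 0],
  [0, 0, 0.4, 0],
  [0, 0, 0.4, 0],
  [0, 0, 0.2, 0],
])

```text
clock: 67.57
eef_pos: [0.4274, -0.2799, 0.2199]
tool_rot: [0.474, 0.881, 0.0, -0.001]
ft_force: [-0.6, -0.1, -0.2]
grip_width: 0.0176
grasp_force: 16.6
```

apply_moves([
  [0, 0, 0, 0],
  [0, 0, 0, 0],
  [0, 0, 0, 0],
  [-0.2, 0, 0, 0],
  [-0.2, 0, 0, 0],
], claw=0.79)

```text
clock: 67.98
eef_pos: [0.433, -0.2876, 0.2225]
tool_rot: [0.474, 0.881, -0.0, 0.001]
ft_force: [0.4, 0.6, -0.4]
grip_width: 0.0179
grasp_force: 1.7
```

apply_moves([
  [-0.2, 0, 0, 0],
  [-0.2, 0, 0, 0],
  [-0.2, 0, 0, 0],
  [-0.2, 0, 0, 0],
  [-0.2, 0, 0, 0],
])

```text
clock: 68.4
eef_pos: [0.4439, -0.3044, 0.2219]
tool_rot: [0.474, 0.88, -0.0, -0.0]
ft_force: [0.4, 0.3, -0.1]
grip_width: 0.0182
grasp_force: 1.7
```

apply_moves([
  [-0.2, 0, 0, 0],
  [-0.2, 0, 0, 0],
  [-0.2, 0, 0, 0],
  [-0.1, 0, 0, 0],
  [0, 0, 0, 0],
])

```text
clock: 68.82
eef_pos: [0.4516, -0.316, 0.2218]
tool_rot: [0.474, 0.88, -0.0, 0.0]
ft_force: [-0.4, 0.4, -0.6]
grip_width: 0.0182
grasp_force: 1.6
```

```bash
python3 -c "
from h import *
rel([.4505,-.3140,.160]);grid();print(bot.get_obs()['ft_force'])"
```

```text
yaw now 123.4 roll units 0.0 rows 0.0 shift units [0.11 0.01 3.09] q6 21.6
x from 0.04 step -0.005
-0.020 .......W###c..............
-0.030 ......WWWcc...............
-0.040 .......WWW................
-0.050 .......WWWW...............
-0.060 .......WWWW...............
-0.070 .......WWW................
-0.080 .......WWWW....WWWW.....WW
-0.090 .......WWWW.....WWW.....WW
-0.100 .......WWWW....WWWWW....WW
-0.110 .......WWWW.....WWW.....WW
-0.120 .......cccc....WWWW.....WW
-0.130 rrrrrrrcccc##rrcWWWcrrrrWW
-0.140 rrrrrr#ccccrrr#WWWWW#rrcWW
-0.150 rrrrrrrrrrrrrrrrrrrrrrrrrr
-0.160 rrrrrrrrrrrrrrrrrrrrrrrrrr
[ 0.25700469 -0.7233329   0.29795417]
```

Vertical. I'll lower it, release, rise clear, and then do the final check.

apply_moves([
  [0, 0, 0.5, 0],
  [0, 0, 0.5, 0],
  [0, 0, 0.5, 0],
  [0, 0, 0.5, 0],
  [0, 0, 0.5, 0],
])

```text
clock: 69.28
eef_pos: [0.4509, -0.3152, 0.1703]
tool_rot: [0.474, 0.881, 0.0, -0.001]
ft_force: [0.1, -0.1, -1.0]
grip_width: 0.0177
grasp_force: 1.6
```

apply_moves([
  [0, 0, 0.5, 0],
  [0, 0, 0.05, 0],
  [0, 0, 0, 0],
  [0, 0, 0, 0],
  [0, 0, 0, 0],
])

```text
clock: 69.7
eef_pos: [0.4517, -0.3159, 0.1615]
tool_rot: [0.474, 0.881, -0.0, 0.001]
ft_force: [0.4, -0.6, 0.4]
grip_width: 0.0181
grasp_force: 1.6
```

apply_moves([
  [0, 0, 0, 0],
  [0, 0, 0, 0],
  [0, 0, 0, 0],
  [0, 0, 0, 0],
  [0, 0, -0.5, 0],
], claw=0.6)

```text
clock: 70.12
eef_pos: [0.4502, -0.3148, 0.1694]
tool_rot: [0.474, 0.881, 0.0, -0.002]
ft_force: [-0.6, -0.2, 0.4]
grip_width: 0.0342
grasp_force: 0.0
```

apply_moves([
  [0, 0, -1, 0],
  [0, 0, -1, 0],
  [0, 0, -1, 0],
  [0, 0, -1, 0],
  [0, 0, -1, 0],
])

```text
clock: 70.53
eef_pos: [0.4513, -0.3156, 0.2728]
tool_rot: [0.474, 0.881, -0.0, 0.0]
ft_force: [-0.5, 0.2, -0.0]
grip_width: 0.0337
grasp_force: 0.0
```

apply_moves([
  [0, -1, -0.5, 0],
  [0, -1, -0.5, 0],
  [0, -1, 0, 0],
  [0, -1, 0, 0],
  [0, -1, 0, 0],
])

```text
clock: 70.95
eef_pos: [0.3672, -0.3712, 0.2922]
tool_rot: [0.474, 0.881, -0.0, 0.001]
ft_force: [0.5, -0.4, -0.5]
grip_width: 0.0344
grasp_force: 0.0
```

apply_moves([
  [0, -1, 0, 0],
  [0, -1, 0, 0],
  [0, 0, 0, 0],
  [0, 0, 0, 0],
  [0, 0, 0, 0],
])

```text
clock: 71.37
eef_pos: [0.3348, -0.3926, 0.2915]
tool_rot: [0.474, 0.88, 0.0, 0.0]
ft_force: [1.1, 0.3, 0.6]
grip_width: 0.0342
grasp_force: 0.0
```

```bash
python3 -c "
from h import *
t=cam('top');print(markers(t,box=(0,0,640,480)))
c=cam('scene');hsv=cv2.cvtColor(c['image'],cv2.COLOR_BGR2HSV)
s3=np.array([.4734,-.3492,0]);d=np.array([.545,-.839,0])
for z in np.arange(.16,.08,-.005):
  s=''
  for x in np.arange(.1,-.1,-.004):
    u=proj(c,[s3+x*d+[0,0,z]])[0].round().astype(int);h=hsv[u[1],u[0]];s+='W' if h[1]<45 and h[2]>105 else '.'
  print(round(z,3),s)
a=cv2.resize(t['image'],(520,390));b=cv2.resize(c['image'][150:350,140:520],(520,210*520//399))
o=np.zeros((600,780,3),np.uint8);o[:390,:520]=a
b=cv2.resize(c['image'][170:240,160:280],(360,210));o[390:600,:360]=b
e=cv2.resize(c['image'][270:350,380:500],(315,210));o[390:600,365:680]=e
cv2.imwrite('pics/final.png',o)"
```

```text
[(array([ 0.4972, -0.402 ]), 123.0, 0.176, (484, 242), 11.0), (array([0.7787, 0.0764]), 148.4, 0.141, (273, 112), 13.2)]
0.16 ..................................................
0.155 ..................................................
0.15 ..................................................
0.145 ..W..........WWW......W.WW.......WWWW.............
0.14 .WWWWW......WWWW......WWWWW......WWWW.............
0.135 .WWWWW.....WWWWW......WWWWW......WWWW.............
0.13 .WWWWW.....WWWWW......WWWW......WWWWW.............
0.125 .WWWWW.....WWWWW......WWWWW.....WWWWW.............
0.12 .WWWWW.....WWWWW......WWWWW.....WWWWW.............
0.115 .WWWWW.....WWWWW......WWWWW......WWWW.............
0.11 .WWWWW.....WWWWW......WWWWW.....WWWWW.............
0.105 .WWWWW.....WWWWW......WWWWW.....WWWWW.............
0.1 .WWWWW......WWWW......WWWWW.....WWWWW.............
0.095 .WWWWWW....WWWWW.....WWWWWW.....WWWWW.............
0.09 .WWWWW.....WWWWW......WWWWW......WWWW.............
0.085 .WWWWW.....WWWWW......WWWW......WWWWW.............
```

View pics/final.png

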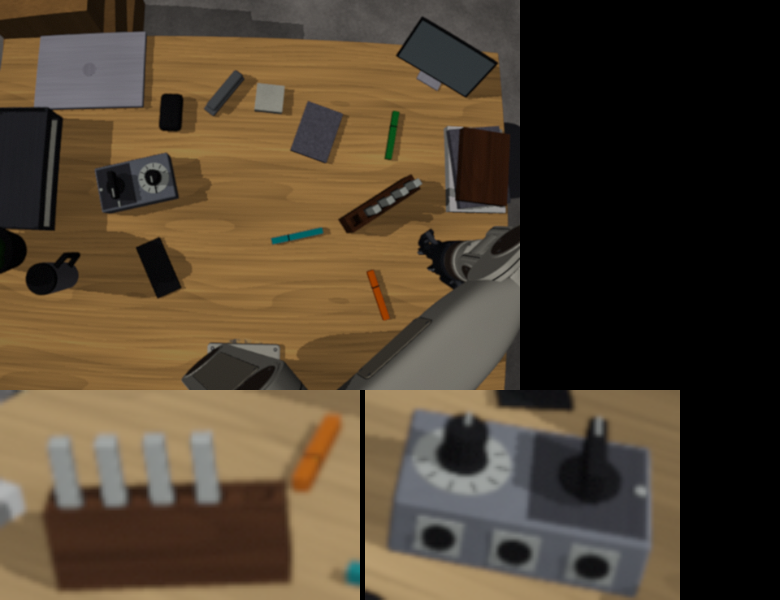

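The final view shows four markers upright at equal height in slots 2–5 (crop (65–205,470)) and none left on the desk. The isolator is on, the dial is at zero, and the bystanders have not moved. I'm handing in.

```bash
python3 -c "
from h import *
print(bot.job_done())"
```

```text
the job is handed in; nothing more can be done
None
```

The job is handed in, though no verdict came back: the isolator went off, the dial was wound to its zero stop, the isolator went on again, and all four markers found on the desk stand in rack slots 2–5.

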